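Open the latched test box and reset its peak pointer

TASK

Get the test box ready for its next run: first take the solder pump off the lid and lay it flat on a free part of the blue mat. Then pull up the recessed paddle handle in the lid to trip the latch and raise the lid until it stands nearly upright by itself, and finally turn the peak pointer inside the box fully back to its zero stop. Leave everything else on the bench where it is.

Things in the scene. Friction and masses are not known exactly. Their poses are not given: they have to be found in the camera images.
- box: low grey test box, fixed to the bench, 260 (its x) x 360 (its y) x 105 mm tall, walls and floor 4 mm, with an aluminium lid. Origin at the centre of its underside, x points away from the robot to the hinge side, z up. It stands ahead of the robot to its right, the mat to its left
- lid_hinge (a point): middle of the lid's hinge line, at the box's far rim (130 mm along the box's x, 105 mm up). The line runs along the box's y
- lid (a joint): lid angle in rad: 0 shut, grows as the near edge rises, stop at 1.45. Latched when shut: it cannot rise until the paddle is pulled up. A 10 mm plate (105 to 115 mm above the bench when shut) reaching 264 mm from the hinge towards the robot, about 0.5 kg; its stiff hinge holds it at any angle; raising it takes about 8 N at the paddle
- dish (a point): middle of the floor of the rectangular dish sunk in the lid's near half, 42 mm below the lid's top. Inside, the dish spans 135 to 245 mm from the lid's hinge and 46 mm to either side of the middle. It hangs under the lid and swings up with it
- paddle (a joint): paddle angle in rad: 0 flush, grows as its near edge is pulled up, stop at 0.5; a light spring (under 2 N at the lip) returns it. The latch is free above about 0.4; hold it up until the lid has risen about 0.1 rad
- paddle_lip (a point): middle of the paddle's free near edge. The paddle is a 4 mm steel plate, 84 mm wide, 60 mm long, in the dish, its top 1 mm below the lid's top; its hinge is at its far side, 140 mm from the lid's hinge. In front of the lip the dish is open for 45 mm (to its near wall) and 37 mm deep below the plate, so that a finger can reach down and under the lip
- gauge: peak gauge, a white 84 x 84 mm block, 46 mm tall, fixed on the box's floor in the near half, to the left or right (a finned aluminium block of like size stands on the other side); hidden while the lid is shut. Origin at the centre of its underside, 4 mm above the bench; its face is 50 mm above the bench
- pointer_axis (a point): point on the pointer's vertical turning axis, half-way up its grip bar (70 mm above the bench)
- pointer (a joint): pointer angle in rad: 0 at the zero stop (then its pointing end points along the gauge's -y), grows clockwise seen from above, up to 2.6. A black upright bar 60 mm long (30 mm either side of its axis), 12 mm thick, 50 to 84 mm above the bench, a white line on top and a thin tip at its pointing end. Stays where left; turning takes 0.04 N m
- pump: solder pump, an aluminium square bar 140 x 22 x 22 mm with a thin nozzle at its +x end and a thin plunger at -x, 190 mm in all, 0.12 kg. It lies flat across the lid. Origin at the middle of its underside, x along its length
- pump_mid (a point): middle of the pump's body, 11 mm above its underside
- mat: blue mat, 300 (its x, away from the robot) x 240 (its y) x 3 mm, fixed on the bench; origin at the centre of its underside. The strip more than 60 mm from its middle towards the robot is empty
- board: a green circuit board, 100 x 150 x 6 mm, lying on the far half of the blue mat: leave alone
- tin: a small brass cup, 52 mm across and 38 mm tall, standing on the blue mat beside the board's near edge: leave alone
- flux: a white bottle, 52 mm across, 120 mm tall, behind the box and mat: leave alone
- spool: a grey reel lying flat, 64 mm across, 35 mm tall, between the robot and the mat: leave alone
- brush: a brush, 160 mm long, at the left of the table: leave alone
- driver: a screwdriver, 180 mm long, at the right of the table: leave alone
- jar: an amber jar, 60 mm across, 70 mm tall, at the right of the table: leave alone
- spudger: a flat prying blade, 170 mm long, at the left of the table: leave alone
Mind the look-alikes: they are no part of the job. Of the things shaped like the pump, the aluminium one is meant.

How it is judged:
On the way, in this order (a step that is already met when the one before it is completed fails the run):
1. the pump lies flat on the mat, let go, while the lid is shut (x of pump_mid in the frame of mat between -0.14 and 0.14 m and y of pump_mid in the frame of mat between -0.11 and 0.11 m and z of pump_mid in the frame of mat between 0 and 0.022 m and linear speed of pump below 0.03 m/s and value of joint lid below 0.05 rad and contact force between pump and the fingers below 0.1 N), for 0.2 s.
2. the paddle is pulled up and the lid begins to rise (value of joint paddle above 0.35 rad and value of joint lid above 0.03 rad), for 0.02 s.
3. the lid is raised past 60 degrees (value of joint lid above 1.05 rad), for 0.2 s.
At the end, for the whole second after the job is handed in: The lid stands open by itself past 1.05 rad (60 degrees) and at rest, the paddle has sprung back (under 0.1 rad), the pointer is within 0.08 rad of its zero stop, and the pump rests flat on the mat, its middle within 140 mm (mat x) and 110 mm (mat y) of the mat's middle (value of joint lid above 1.05 rad and value of joint paddle below 0.1 rad and value of joint pointer below 0.08 rad and x of pump_mid in the frame of mat between -0.14 and 0.14 m and y of pump_mid in the frame of mat between -0.11 and 0.11 m and z of pump_mid in the frame of mat between 0 and 0.022 m and linear speed of pump below 0.03 m/s and velocity of joint lid between -0.05 and 0.05 rad/s); the robot touches nothing.
It fails at once if a bystander was moved more than 30 mm (distance of any of board, tin, flux, spool, brush, driver, jar, spudger from where it was at the start of the episode above 0.03 m).
It also fails if it takes over 72 s, if anything falls off the work surface, if the arm or the gripper's body presses on something with over 40 N, if the wrist force passes 120 N, or if a joint passes its speed limit or range.

ROBOT

A 6-joint arm with a two-finger parallel gripper is mounted at the origin on the work surface. World frame = base frame: x ahead of the robot, y to its left, z up, the work surface at z = 0. Lengths are in m, angles in rad, forces in N, time in s.
With the tool pointing down it reaches from about 0.35 to 0.85 m from the base axis. Payload 8.1 kg.
Tool frame: the origin (TCP) lies midway between the tips of the shut fingers; the grasp point (between the pads) lies 19 mm behind it; z points along the fingers, y is the direction in which the jaws open and shut (so a half turn about z gives the same grasp; the last joint's range is limited). The gripper opens to 93 mm and grips with 3 to 60 N. Pads are 15 mm wide; open, the fingers measure 128 mm over their backs; the gripper's body (75 mm by 188 mm) begins 65 mm behind the grasp point.
Start: joints at [1.174, 0.13, 1.488, -0, 1.523, -0.085], TCP at [0.184, 0.571, 0.183] pointing down, gripper open.
Joint ranges: [-2.96, 2.96], [-0.89, 2.26], [0.02, 2.5], [-1.34, 4.48], [0, 2.73], [-2.66, 2.66]. Speed limits (rad/s): [2.39, 2.39, 2.79, 3.14, 3.14, 3.14].

INTERFACE

Orientations are given as a rotation vector (axis times angle).
In Python, from plant import robot gives the robot as it stands. The module is installed in compiled form; this text tells all that it offers.
- The arm moves only by the shell command python3 -m pendant 'ROWS' [FORCE]. ROWS is JSON, a list of rows, each an object with "translation": the shift along the tool's x, y, z in mm, a list of three; "twist": the turn, a rotation vector about the tool's x, y, z in rad, a list of three; "grip": the opening, from -1 (shut) to 1 (fully open). A call has exactly 10 rows; each row shifts and turns the pose as measured when the row begins, along the tool's axes as they then stand; what a row does not reach is not made up. A row lasts 1/10 s, in which the tool goes at most 50 mm and 8.59 degrees, less where a joint would pass 70% of its speed; a pose out of reach is approached as far as the arm can. A call is refused whole if a number of a shift passes 50 or a number of a turn 0.15, either way. A call with a gripper value outside its range is refused whole. The fingers move at their own pace and stop on an object; FORCE is the grip in N (left out, the last holds). Time passes only in rows, so rows that do not move let the fingers close, or fill a call up. It gives the time, the measured TCP pose, the force and the opening at its end, in the units of the state.
- robot.read_state(): the state, without advancing time (a new reading comes with each control period).
- robot.read_camera(name): name is "scene" or "top" or "wrist"; returns (picture, depth): 384x512x3 uint8, red, green, blue; 384x512 float32, m along the optical axis (not along the pixel's ray), 0 where there is no reading.
- robot.camera_info(name): a dict with "vertical_fov" (degrees; the focal length in pixels is half the picture's height over the tangent of half this angle, whatever the lens; pixels are square), "cx", "cy" (the principal point, pixels), "cam_to_world" (4x4, takes a point from camera to world coordinates). Camera axes: x right, y up, looking along -z (the intrinsics and any distortion apply to the point x, -y, -z); pixel columns grow to the right and rows downward; lengths in m; the calibration is good to about 2 mm. A picture is of the moment at which its call begins: read the wrist's pose just before it. camera_info takes no time and is no camera call; for the wrist camera it gives the pose at the moment of the call.
- robot.close_job(): hands the job in, once; it reports no verdict.
The state is a dict: "t": time; "q": joint angles; "dq": joint speeds; "joint_torque": joint torques, N m; "tool_pos": TCP position; "orientation": TCP orientation; "force": force on the tool from outside, world axes, zero at the start; "wrist_torque": the same for the moment, N m; "opening": finger opening in m.
Only numpy, scipy, OpenCV 4.12 (cv2) and the standard library are available. Lean on these libraries where they do the work, as an engineer would, in place of code of your own. Each camera call takes 0.05 s, during which the arm holds its last target. There are 200 camera calls.

## Working session

There is one attempt and no reset: what is moved stays moved. The work goes in short steps, Python scripts to look and compute and a shell command to move; the robot and the scene stay as the last step left them, time stands still between calls to the robot, and variables do not carry over. Pictures are saved under pics/ and viewed, about 8 in all and at most 12, crops included, and the job is handed in when it is done.

```bash
mkdir -p pics
cat > h.py <<'E'
import numpy as np, cv2
from plant import robot
from scipy.spatial.transform import Rotation as R
def K(n):
    i=robot.camera_info(n); f=192/np.tan(np.radians(i["vertical_fov"])/2); return f,i["cx"],i["cy"],np.array(i["cam_to_world"]),i
def snap(n,name):
    k=K(n); p,d=robot.read_camera(n); cv2.imwrite(f'pics/{name}.png',p[:,:,::-1]); np.savez(f'pics/{name}.npz',p=p,d=d,T=k[3],k=k[:3]); return p,d,k
def ld(name):
    z=np.load(f'pics/{name}.npz'); return z['p'],z['d'],z['k'],z['T']
def onplane(k,T,u,v,z):
    c=np.array([(u-k[1])/k[0],-(v-k[2])/k[0],-1]); r=T[:3,:3]@c; o=T[:3,3]; return o+r*(z-o[2])/r[2]
def world(d,k,T):
    v,u=np.mgrid[0:384,0:512]; P=np.stack([(u-k[1])/k[0]*d,-(v-k[2])/k[0]*d,-d],-1); return P@T[:3,:3].T+T[:3,3]
E
python3 - <<'E'
from h import *
s=robot.read_state(); print({a:np.round(b,3) for a,b in s.items()})
print(R.from_rotvec(s['orientation']).as_matrix().round(3))
for n in("scene","top"):
    p,d,k=snap(n,n+'0'); print(n,k[:3],{a:b for a,b in k[4].items() if a!='cam_to_world'},k[3].round(3).tolist())
E
python3 -c "
import cv2,numpy as np
a=cv2.imread('pics/top0.png');b=cv2.imread('pics/scene0.png');cv2.imwrite('pics/t.png',cv2.resize(a,(800,600)));cv2.imwrite('pics/s.png',cv2.resize(b,(800,600)))"
```

```text
{'t': np.float64(0.0), 'q': array([ 1.174,  0.131,  1.489,  0.   ,  1.523, -0.085]), 'dq': array([-0.   , -0.001,  0.002,  0.001, -0.001,  0.   ]), 'joint_torque': array([ 2.0000e-03, -5.5985e+01, -4.9176e+01,  7.7000e-02,  3.6000e-02,
       -0.0000e+00]), 'tool_pos': array([0.184, 0.57 , 0.182]), 'orientation': array([-4.880e-01, -3.103e+00,  3.000e-03]), 'force': array([ 0.561, -0.394,  0.146]), 'wrist_torque': array([ 0.004,  0.018, -0.007]), 'opening': np.float64(0.093)}
[[-0.952  0.307 -0.001]
 [ 0.307  0.952 -0.002]
 [ 0.    -0.002 -1.   ]]
scene (np.float64(436.7007744078637), 263.1770119718458, 187.25517696317337) {'vertical_fov': 47.46637343854242, 'cx': 263.1770119718458, 'cy': 187.25517696317337} [[0.487, -0.686, 0.54, 1.28], [0.873, 0.388, -0.294, -0.403], [-0.008, 0.615, 0.788, 1.209], [0.0, 0.0, 0.0, 1.0]]
top (np.float64(465.84875533232906), 262.78218557856536, 185.1153342598024) {'vertical_fov': 44.79810735049202, 'cx': 262.78218557856536, 'cy': 185.1153342598024} [[0.01, 0.996, -0.09, 0.402], [-1.0, 0.01, 0.007, -0.012], [0.007, 0.09, 0.996, 1.663], [0.0, 0.0, 0.0, 1.0]]
```

View pics/t.png

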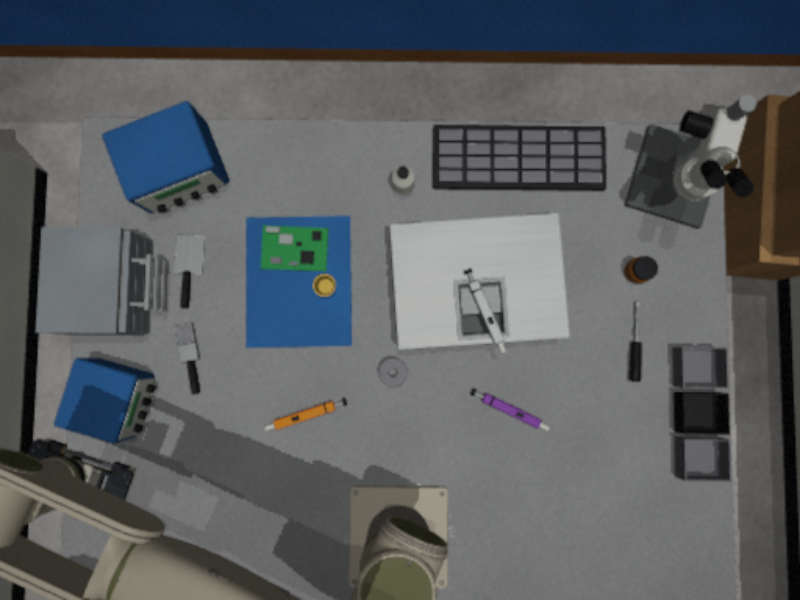

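View pics/s.png

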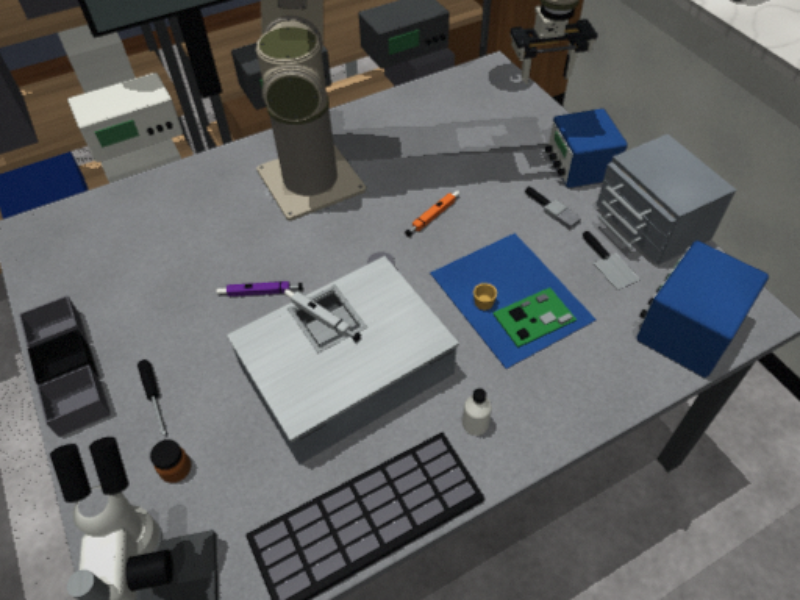

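Pump-like things in the top view (800x600): orange at (305,415), purple at (510,410) and a bare metal one on the lid at (485,312). The metal one fits, since it is aluminium and lies across the lid. Next I'll measure it and confirm with a crop.

Run:
```python
from h import *
from scipy import ndimage
C=[]
for n in("top0","scene0"):
    p,d,k,T=ld(n); W=world(d,k,T); ok=d>0
    print(n,'bench z',np.median(W[ok&(abs(W[...,2])<.02)][:,2]).round(4))
    # lid top by depth height
    m=ok&(W[...,2]>.105)&(W[...,2]<.122)&(W[...,0]>.3)&(W[...,0]<.85)&(W[...,1]<.1)&(W[...,1]>-.5)
    l,c=ndimage.label(m); m=l==1+np.argmax(np.bincount(l[l>0])[1:])
    print('lid z',np.median(W[m][:,2]),m.sum())
    cn,_=cv2.findContours(m.astype(np.uint8),0,2); h=max(cn,key=cv2.contourArea)
    b=cv2.approxPolyDP(cv2.convexHull(h),8,True)[:,0]
    print('lid corners',b.tolist(),[onplane(k,T,u,v,.115)[:2].round(4).tolist() for u,v in b])
    hsv=cv2.cvtColor(p,cv2.COLOR_RGB2HSV)
    mm=((hsv[...,0]>100)&(hsv[...,0]<125)&(hsv[...,1]>120)&ok&(abs(W[...,2])<.02)&(W[...,0]<.9)&(W[...,1]<.45))
    l,c=ndimage.label(mm); mm=l==1+np.argmax(np.bincount(l[l>0])[1:])
    cn,_=cv2.findContours(mm.astype(np.uint8),0,2); b=cv2.approxPolyDP(cv2.convexHull(max(cn,key=cv2.contourArea)),6,True)[:,0]
    print('mat',[onplane(k,T,u,v,.003)[:2].round(4).tolist() for u,v in b])
    pm=ok&(W[...,2]>.127)&(W[...,2]<.15)&(W[...,0]>.4)&(W[...,0]<.75)&(W[...,1]<.05)&(W[...,1]>-.35)
    Q=W[pm]; print('pump pts',len(Q),Q.mean(0).round(4),Q.min(0).round(3),Q.max(0).round(3),'z',np.percentile(Q[:,2],[5,50,95]).round(4))
    v,u=np.nonzero(pm); (c,s,a)=cv2.minAreaRect(np.c_[u,v].astype(np.float32)); print('pump px',c,s,a)
    e=np.linalg.eigh(np.cov((Q[:,:2]-Q[:,:2].mean(0)).T))[1][:,1]; print('axis',e,np.degrees(np.arctan2(e[1],e[0])))
    x,y=int(c[0]),int(c[1]); C.append(cv2.resize(p[y-60:y+60,x-60:x+60,::-1],(400,400),interpolation=cv2.INTER_CUBIC))
cv2.imwrite('pics/crop.png',np.hstack(C))
```

```text
top0 bench z 0.0003
lid z 0.11480700522435683 7849
lid corners [[356, 137], [363, 215], [255, 223], [249, 144]] [[0.7075, -0.3351], [0.4451, -0.3561], [0.4151, 0.0024], [0.6797, 0.0255]]
mat [[0.7171, 0.1222], [0.4257, 0.1137], [0.4199, 0.3476], [0.7109, 0.3562]]
pump pts 335 [ 0.4943 -0.1788  0.1358] [ 0.41  -0.291  0.127] [ 0.585 -0.001  0.148] z [0.1289 0.1359 0.1426]
pump px (300.0, 206.00003051757812) (58.377342224121094, 67.32077026367188) 40.0302619934082
axis [-0.90891982 -0.41697093] -155.35650311884635
scene0 bench z 0.0003
lid z 0.11476551455464379 8612
lid corners [[246, 164], [293, 221], [186, 282], [145, 214]] [[0.4176, 0.0037], [0.6869, 0.0209], [0.7132, -0.3365], [0.4441, -0.3573]]
mat [[0.423, 0.3515], [0.7124, 0.3571], [0.7213, 0.1229], [0.4243, 0.1168]]
pump pts 341 [ 0.5009 -0.18    0.1352] [ 0.41  -0.22   0.127] [ 0.588 -0.136  0.144] z [0.1286 0.1358 0.1403]
pump px (206.0823516845703, 200.87059020996094) (54.914695739746094, 7.976435661315918) 32.47119140625
axis [-0.91531559 -0.40273736] -156.25058421198293
```

View pics/crop.png

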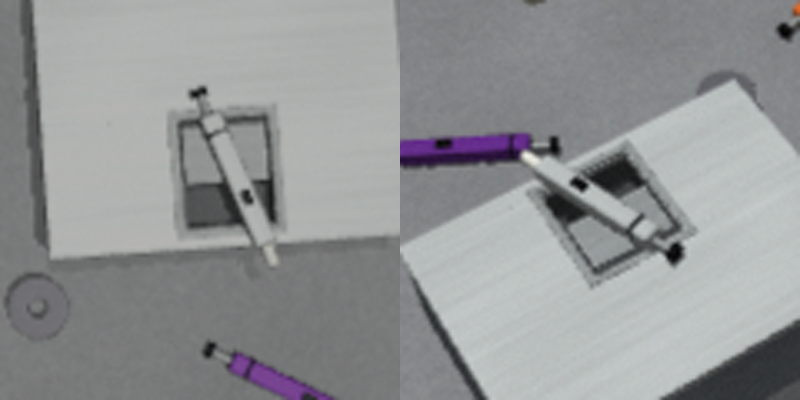

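The crop confirms it: the bare aluminium pump lies across the dish (centre about (235,165) in the left panel), its nozzle over the near edge of the lid. The orange and purple ones lie on the bench. I'll rotate the tool and raise it.

```bash
python3 -m pendant '[{"translation":[0,0,-10],"twist":[0,0,0.15],"grip":1},{"translation":[0,0,-10],"twist":[0,0,0.15],"grip":1},{"translation":[0,0,-10],"twist":[0,0,0.15],"grip":1},{"translation":[0,0,-10],"twist":[0,0,0.15],"grip":1},{"translation":[0,0,-10],"twist":[0,0,0.15],"grip":1},{"translation":[0,0,-10],"twist":[0,0,0.15],"grip":1},{"translation":[0,0,-10],"twist":[0,0,0.15],"grip":1},{"translation":[0,0,-10],"twist":[0,0,0.15],"grip":1},{"translation":[0,0,-10],"twist":[0,0,0.15],"grip":1},{"translation":[0,0,-10],"twist":[0,0,0.15],"grip":1}]' 15
cat > go.py <<'E'
import sys
from h import *
# usage: go x y z [yaw_of_tool_y deg]: remaining shift in tool axes (mm), twist for tool-down with that yaw
s=robot.read_state(); Rm=R.from_rotvec(s['orientation']).as_matrix()
a=[float(x) for x in sys.argv[1:]]
print('t',round(s['t'],2),'pos',s['tool_pos'].round(4),'ypsi',np.degrees(np.arctan2(Rm[1,1],Rm[0,1])).round(2),'z',Rm[:,2].round(3),'F',s['force'].round(1),'op',s['opening'].round(4),'q',s['q'].round(2))
if len(a)>2: print('shift',(Rm.T@(np.array(a[:3])-s['tool_pos'])*1000).round(1))
if len(a)>3:
    p=np.radians(a[3]); y=np.array([np.cos(p),np.sin(p),0]); z=np.array([0,0,-1.]); 
    if len(a)>4: t=np.radians(a[4]); x0=np.cross(y,z); z=z*np.cos(t)+x0*np.sin(t)
    Rt=np.c_[np.cross(y,z),y,z]; print('twist',R.from_matrix(Rm.T@Rt).as_rotvec().round(3),'shift after twist',(Rt.T@(np.array(a[:3])-s['tool_pos'])*1000).round(1))
E
python3 go.py .501 -.18 .28 -66.25
```

```text
t: 1.1
tool_pos: [0.1822, 0.5668, 0.2763]
orientation: [2.471, 1.926, -0.024]
force: [-0.8, 0.2, -0.6]
opening: 0.093Traceback (most recent call last):
  File "go.py", line 6, in <module>
    print('t',round(s['t'],2),'pos',s['tool_pos'].round(4),'ypsi',np.degrees(np.arctan2(Rm[1,1],Rm[0,1])).round(2),'z',Rm[:,2].round(3),'F',s['force'].round(1),'op',s['opening'].round(4),'q',s['q'].round(2))
                                                                                                                                                                     ^^^^^^^^^^^^^^^^^^
AttributeError: 'float' object has no attribute 'round'
```

```bash
sed -i "s/s\['force'\].round(1)/np.round(s['force'],1)/;s/s\['opening'\].round(4)/round(float(s['opening']),4)/;s/s\['q'\].round(2)/np.round(s['q'],2)/;s/s\['tool_pos'\].round(4)/np.round(s['tool_pos'],4)/" go.py; sed -i "s/^s=robot.read_state();/s=robot.read_state(); s['tool_pos']=np.array(s['tool_pos']);/" go.py
python3 -m pendant '[{"translation":[0,0,0],"twist":[0,0,0.15],"grip":1},{"translation":[0,0,0],"twist":[0,0,0.15],"grip":1},{"translation":[0,0,0],"twist":[0,0,0.15],"grip":1},{"translation":[0,0,0],"twist":[0,0,0.15],"grip":1},{"translation":[0,0,0],"twist":[0,0,0.15],"grip":1},{"translation":[0,0,0],"twist":[0,0,0.15],"grip":1},{"translation":[0,0,0],"twist":[0,0,0.15],"grip":1},{"translation":[0,0,0],"twist":[0,0,0],"grip":1},{"translation":[0,0,0],"twist":[0,0,0],"grip":1},{"translation":[0,0,0],"twist":[0,0,0],"grip":1}]' 15
python3 go.py .501 -.18 .28 -66.25
```

```text
t: 2.1
tool_pos: [0.1816, 0.5655, 0.2733]
orientation: [3.091, 0.434, -0.018]
force: [-0.3, -0.3, 0.2]
opening: 0.0934
t 2.1 pos [0.1816 0.5655 0.2733] ypsi -74.03 z [-0.009 -0.021 -1.   ] F [-0.3 -0.3  0.2] op 0.0934 q [1.17 0.12 1.34 0.   1.71 2.47]
shift [102.  804.5   6.3]
twist [ 0.017  0.016 -0.136] shift after twist [ -7.9 810.9  -6.7]
```

```bash
python3 -m pendant '[{"translation":[0,0,0],"twist":[0.017,0.016,-0.136],"grip":1},{"translation":[0,50,0],"twist":[0,0,0],"grip":1},{"translation":[0,50,0],"twist":[0,0,0],"grip":1},{"translation":[0,50,0],"twist":[0,0,0],"grip":1},{"translation":[0,50,0],"twist":[0,0,0],"grip":1},{"translation":[0,50,0],"twist":[0,0,0],"grip":1},{"translation":[0,50,0],"twist":[0,0,0],"grip":1},{"translation":[0,50,0],"twist":[0,0,0],"grip":1},{"translation":[0,50,0],"twist":[0,0,0],"grip":1},{"translation":[0,50,0],"twist":[0,0,0],"grip":1}]' 15 >/dev/null
python3 go.py .501 -.18 .28 -66.25
```

```text
t 3.1 pos [0.3699 0.1574 0.2711] ypsi -63.5 z [ 0.003  0.    -1.   ] F [ 2.3  0.4 -0.3] op 0.0928 q [ 0.28 -0.44  1.84 -0.    1.74  1.38]
shift [-33.2 360.5  -8.7]
twist [ 0.001 -0.003  0.048] shift after twist [-15.9 361.7  -8.9]
```

```bash
python3 -m pendant '[{"translation":[0,0,-5],"twist":[0,0,0.048],"grip":1},{"translation":[-5,50,-5],"twist":[0,0,0],"grip":1},{"translation":[-5,50,0],"twist":[0,0,0],"grip":1},{"translation":[-5,50,0],"twist":[0,0,0],"grip":1},{"translation":[0,50,0],"twist":[0,0,0],"grip":1},{"translation":[0,50,0],"twist":[0,0,0],"grip":1},{"translation":[0,50,0],"twist":[0,0,0],"grip":1},{"translation":[0,50,0],"twist":[0,0,0],"grip":1},{"translation":[0,0,0],"twist":[0,0,0],"grip":1},{"translation":[0,0,0],"twist":[0,0,0],"grip":1}]' 15 >/dev/null
python3 go.py .501 -.18 .28 -66.25
python3 - <<'E'
from h import *
p,d,k=snap('wrist','w1'); T=k[3]; k=k[:3]; print(k,T[:3,3].round(3),robot.camera_info('wrist')['vertical_fov'])
W=world(d,k,T); pm=(d>0)&(W[...,2]>.128)&(W[...,2]<.145)
from scipy import ndimage
l,c=ndimage.label(pm); m=l==1+np.argmax(np.bincount(l[l>0])[1:])
Q=W[m]; print(m.sum(),Q.mean(0).round(4),np.percentile(Q[:,2],[5,50,95]).round(4))
o=cv2.morphologyEx(m.astype(np.uint8),cv2.MORPH_OPEN,np.ones((9,9)));Q=W[o>0]
r=cv2.minAreaRect((Q[:,:2]*1000).astype(np.float32)); print('body rect mm',r)
im=p[:,:,::-1].copy(); cv2.imwrite('pics/w1v.png',im)
E
```

```text
t 4.1 pos [ 0.4983 -0.1741  0.2814] ypsi -65.13 z [ 0.007  0.    -1.   ] F [0.3 1.1 0.1] op 0.093 q [-0.44 -0.09  1.54  0.    1.69  0.7 ]
shift [0.  6.5 1.5]
twist [ 0.002 -0.007  0.02 ] shift after twist [0.1 6.5 1.4]
(np.float64(287.24747316075064), 256.6838373777029, 188.05063101577136) [ 0.566 -0.143  0.484] 67.51857969414787
2201 [ 0.5009 -0.1777  0.1358] [0.1299 0.1365 0.1385]
body rect mm ((498.15167236328125, -179.04917907714844), (129.3502960205078, 21.90154266357422), 23.79706573486328)
```

View pics/w1v.png

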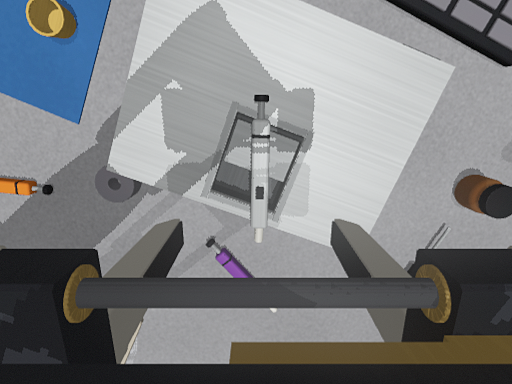

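The wrist view shows the pump centred between the fingers (body (260,165), collar at top, nozzle (258,235)). Its top is at 0.1365 and its yaw 23.8°, which agrees with the other views. Descending.

```bash
python3 go.py .4985 -.179 .119 -66.2; python3 -m pendant '[{"translation":[1,5,0],"twist":[0.002,-0.007,0.02],"grip":1},{"translation":[0,0,30],"twist":[0,0,0],"grip":1},{"translation":[0,0,30],"twist":[0,0,0],"grip":1},{"translation":[0,0,30],"twist":[0,0,0],"grip":1},{"translation":[0,0,30],"twist":[0,0,0],"grip":1},{"translation":[0,0,20],"twist":[0,0,0],"grip":1},{"translation":[0,0,5],"twist":[0,0,0],"grip":1},{"translation":[0,0,0],"twist":[0,0,0],"grip":1},{"translation":[0,0,0],"twist":[0,0,0],"grip":1},{"translation":[0,0,0],"twist":[0,0,0],"grip":1}]' 15 >/dev/null;python3 go.py .4985 -.179 .119 -66.2
```

```text
t 4.15 pos [ 0.4981 -0.1739  0.2812] ypsi -65.11 z [ 0.007  0.    -1.   ] F [-0.1 -0.8  0.5] op 0.0928 q [-0.44 -0.09  1.54  0.    1.69  0.7 ]
shift [ -2.8   4.3 162.2]
twist [ 0.003 -0.006  0.019] shift after twist [ -1.7   4.8 162.2]
t 5.15 pos [ 0.5056 -0.1703  0.1409] ypsi -65.56 z [ 0.012 -0.007 -1.   ] F [-0.2  0.   0. ] op 0.0929 q [-0.42 -0.04  1.74 -0.    1.43  0.72]
shift [-10.3   4.7  21.9]
twist [ 0.011 -0.008  0.011] shift after twist [-10.    5.1  21.9]
```

```bash
python3 -m pendant '[{"translation":[-10,5,0],"twist":[0.011,-0.008,0.011],"grip":1},{"translation":[0,0,0],"twist":[0,0,0],"grip":1},{"translation":[0,0,7],"twist":[0,0,0],"grip":1},{"translation":[0,0,7],"twist":[0,0,0],"grip":1},{"translation":[0,0,6],"twist":[0,0,0],"grip":1},{"translation":[0,0,0],"twist":[0,0,0],"grip":1},{"translation":[0,0,0],"twist":[0,0,0],"grip":1},{"translation":[0,0,0],"twist":[0,0,0],"grip":1},{"translation":[0,0,0],"twist":[0,0,0],"grip":1},{"translation":[0,0,0],"twist":[0,0,0],"grip":1}]' 15 >/dev/null;python3 go.py .4985 -.179 .119 -66.2
```

```text
t 6.15 pos [ 0.4995 -0.1809  0.1219] ypsi -66.28 z [ 0.003 -0.001 -1.   ] F [-0.5  0.6 -0.4] op 0.0928 q [-0.44 -0.02  1.76 -0.    1.4   0.71]
shift [-0.2 -2.1  2.9]
twist [ 0.002 -0.002 -0.001] shift after twist [-0.2 -2.1  2.9]
```

```bash
python3 -m pendant '[{"translation":[0,-2,2.5],"twist":[0,0,0],"grip":1},{"translation":[0,0,0],"twist":[0,0,0],"grip":-1},{"translation":[0,0,0],"twist":[0,0,0],"grip":-1},{"translation":[0,0,0],"twist":[0,0,0],"grip":-1},{"translation":[0,0,0],"twist":[0,0,0],"grip":-1},{"translation":[0,0,0],"twist":[0,0,0],"grip":-1},{"translation":[0,0,0],"twist":[0,0,0],"grip":-1},{"translation":[0,0,0],"twist":[0,0,0],"grip":-1},{"translation":[0,0,0],"twist":[0,0,0],"grip":-1},{"translation":[0,0,0],"twist":[0,0,0],"grip":-1}]' 20 ;python3 go.py .469 .234 .22 0
```

```text
t: 7.15
tool_pos: [0.499, -0.179, 0.1198]
orientation: [3.072, 0.645, 0.005]
force: [-0.3, -0.2, -0.2]
opening: 0.0256
t 7.15 pos [ 0.499  -0.179   0.1198] ypsi -66.27 z [ 0.004 -0.002 -1.   ] F [-0.3 -0.2 -0.2] op 0.0256 q [-0.44 -0.02  1.76 -0.    1.4   0.72]
shift [ 139.  -389.8 -101.1]
twist [ 0.004 -0.    -1.157] shift after twist [ 413.   -30.  -100.2]
```

```bash
python3 -m pendant '[{"translation":[0,0,0],"twist":[0,0,0],"grip":-1},{"translation":[0,0,0],"twist":[0,0,0],"grip":-1},{"translation":[0,0,0],"twist":[0,0,0],"grip":-1},{"translation":[0,0,-5],"twist":[0,0,0],"grip":-1},{"translation":[0,0,-15],"twist":[0,0,0],"grip":-1},{"translation":[0,0,-25],"twist":[0,0,0],"grip":-1},{"translation":[0,0,-25],"twist":[0,0,0],"grip":-1},{"translation":[0,0,-25],"twist":[0,0,0],"grip":-1},{"translation":[0,0,-10],"twist":[0,0,0],"grip":-1},{"translation":[0,0,0],"twist":[0,0,0],"grip":-1}]' 20 >/dev/null;python3 go.py .469 .234 .22 0
```

```text
t 8.15 pos [ 0.4986 -0.1788  0.2339] ypsi -66.27 z [ 0.006 -0.003 -1.   ] F [-0.5 -0.5 -0.2] op 0.0007 q [-0.44 -0.08  1.61 -0.    1.61  0.72]
shift [ 138.9 -389.9   12.6]
twist [ 7.000e-03 -1.000e-03 -1.157e+00] shift after twist [412.8 -29.6  13.9]
```

```bash
python3 -m pendant '[{"translation":[0,0,0],"twist":[0,0,-0.15],"grip":-1},{"translation":[0,0,0],"twist":[0,0,-0.15],"grip":-1},{"translation":[0,0,0],"twist":[0,0,-0.15],"grip":-1},{"translation":[0,0,0],"twist":[0,0,-0.15],"grip":-1},{"translation":[0,0,0],"twist":[0,0,-0.15],"grip":-1},{"translation":[0,0,0],"twist":[0,0,-0.15],"grip":-1},{"translation":[0,0,0],"twist":[0,0,-0.15],"grip":-1},{"translation":[0,0,0],"twist":[0,0,0],"grip":-1},{"translation":[0,0,0],"twist":[0,0,0],"grip":-1},{"translation":[0,0,0],"twist":[0,0,0],"grip":-1}]' 20 >/dev/null;python3 go.py .469 .234 .22 0
```

```text
t 9.15 pos [ 0.495  -0.177   0.2244] ypsi -6.04 z [-0.005  0.002 -1.   ] F [ 0.2 -0.4 -0. ] op 0.0008 q [-0.44 -0.08  1.63 -0.    1.6  -0.34]
shift [406.  -69.1   5.4]
twist [-0.005 -0.002 -0.105] shift after twist [411.  -26.    4.4]
```

Opening is 0, so the grasp missed. Looking again.

```bash
cat > pump.py <<'E'
from h import *
import sys
from scipy import ndimage
n=sys.argv[1]
k0=robot.read_state()
p,d,k=snap('wrist',n); T=k[3]; k=k[:3]
W=world(d,k,T); pm=(d>0)&(W[...,2]>.1265)&(W[...,2]<.145)
l,c=ndimage.label(pm); m=l==1+np.argmax(np.bincount(l[l>0])[1:])
Q=W[m]; print(m.sum(),Q.mean(0).round(4),np.percentile(Q[:,2],[5,50,95]).round(4))
o=cv2.morphologyEx(m.astype(np.uint8),cv2.MORPH_OPEN,np.ones((9,9)));Q=W[o>0]
print('body rect mm',cv2.minAreaRect((Q[:,:2]*1000).astype(np.float32)))
cv2.imwrite(f'pics/{n}v.png',p[:,:,::-1])
p,d,k=snap('scene',n+'s')
E
python3 pump.py w2
```

```text
3232 [ 0.4987 -0.1778  0.1355] [0.1291 0.1364 0.1385]
body rect mm ((504.372314453125, -176.72738647460938), (173.1804962158203, 22.510644912719727), 23.945392608642578)
```

View pics/w2v.png

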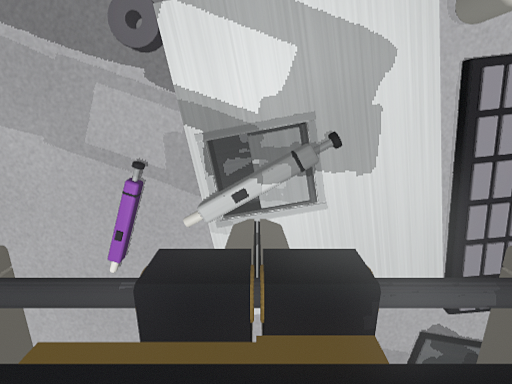

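The pump is untouched at (0.4985,-0.179), axis 23.9°. I'll retry lower and wait for the fingers to stop before lifting.

```bash
python3 -m pendant '[{"translation":[0,0,0],"twist":[0,0,0.15],"grip":1},{"translation":[0,0,0],"twist":[0,0,0.15],"grip":1},{"translation":[0,0,0],"twist":[0,0,0.15],"grip":1},{"translation":[0,0,0],"twist":[0,0,0.15],"grip":1},{"translation":[0,0,0],"twist":[0,0,0.15],"grip":1},{"translation":[0,0,0],"twist":[0,0,0.15],"grip":1},{"translation":[0,0,0],"twist":[0,0,0.15],"grip":1},{"translation":[0,0,20],"twist":[0,0,0],"grip":0},{"translation":[0,0,20],"twist":[0,0,0],"grip":0},{"translation":[0,0,0],"twist":[0,0,0],"grip":0}]' 40 >/dev/null;python3 go.py .4985 -.179 .117 -66.1
```

```text
t 10.25 pos [ 0.4962 -0.1776  0.1852] ypsi -67.08 z [-0.001  0.    -1.   ] F [-0.2  0.5 -0.8] op 0.0467 q [-0.44 -0.07  1.69 -0.    1.52  0.73]
shift [ 1.6  2.3 68.2]
twist [-0.001  0.001 -0.017] shift after twist [ 1.6  2.2 68.2]
```

```bash
python3 -m pendant '[{"translation":[2,2,0],"twist":[0,0,-0.017],"grip":0},{"translation":[0,0,15],"twist":[0,0,0],"grip":0},{"translation":[0,0,15],"twist":[0,0,0],"grip":0},{"translation":[0,0,15],"twist":[0,0,0],"grip":0},{"translation":[0,0,10],"twist":[0,0,0],"grip":0},{"translation":[0,0,6],"twist":[0,0,0],"grip":0},{"translation":[0,0,0],"twist":[0,0,0],"grip":0},{"translation":[0,0,0],"twist":[0,0,0],"grip":0},{"translation":[0,0,0],"twist":[0,0,0],"grip":0},{"translation":[0,0,0],"twist":[0,0,0],"grip":0}]' 40 >/dev/null;python3 go.py .4985 -.179 .117 -66.1
```

```text
t 11.25 pos [ 0.5    -0.1792  0.1216] ypsi -66.11 z [ 0.001 -0.001 -1.   ] F [ 0.2 -0.4  0.1] op 0.0465 q [-0.44 -0.02  1.76 -0.    1.4   0.71]
shift [-1.3 -0.8  4.6]
twist [ 0.001 -0.001 -0.   ] shift after twist [-1.3 -0.8  4.6]
```

```bash
python3 -m pendant '[{"translation":[-1,-1,5],"twist":[0,0,0],"grip":0},{"translation":[0,0,0],"twist":[0,0,0],"grip":0},{"translation":[0,0,1],"twist":[0,0,0],"grip":-1},{"translation":[0,0,0],"twist":[0,0,0],"grip":-1},{"translation":[0,0,0],"twist":[0,0,0],"grip":-1},{"translation":[0,0,0],"twist":[0,0,0],"grip":-1},{"translation":[0,0,0],"twist":[0,0,0],"grip":-1},{"translation":[0,0,0],"twist":[0,0,0],"grip":-1},{"translation":[0,0,0],"twist":[0,0,0],"grip":-1},{"translation":[0,0,0],"twist":[0,0,0],"grip":-1}]' 40 >/dev/null;python3 go.py .4985 -.179 .117 -66.1
```

```text
t 12.25 pos [ 0.4996 -0.1791  0.1165] ypsi -66.1 z [ 0.004 -0.002 -1.   ] F [ 0.4 -0.3 -0.7] op 0.0005 q [-0.44 -0.02  1.77 -0.    1.39  0.71]
shift [-0.9 -0.5 -0.5]
twist [ 0.003 -0.003 -0.   ] shift after twist [-0.9 -0.5 -0.5]
```

The fingers shut fully with the pump supposedly between them, so I'm looking before anything else.

Run:
```python
from h import *
p,d,k=snap('wrist','w3'); ps,ds,ks=snap('scene','s3')
cv2.imwrite('pics/w3v.png',np.hstack([cv2.resize(p[100:340,100:420,::-1],(400,300)),cv2.resize(ps[130:280,110:310,::-1],(400,300),interpolation=cv2.INTER_CUBIC)]))
W=world(ds,ks[:3],ks[3]); m=(ds>0)&(W[...,2]>.127)&(W[...,2]<.142)&(W[...,0]>.38)&(W[...,0]<.62)&(W[...,1]<-.1)&(W[...,1]>-.3)
Q=W[m]; print(len(Q),Q.min(0),Q.max(0),Q.mean(0))
```

```text
230 [ 0.43720695 -0.20392979  0.12701369] [ 0.58776452 -0.13673929  0.14183373] [ 0.52316602 -0.17068581  0.1349254 ]
```

View pics/w3v.png

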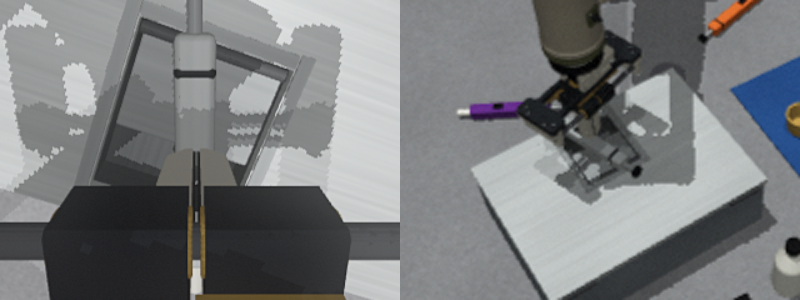

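Run:
```python
from h import *
s=robot.read_state(); P=np.array(s['tool_pos']); Rm=R.from_rotvec(s['orientation']).as_matrix()
for n in('w3','s3'):
    p,d,k,T=ld(n); c=T[:3,:3].T@(P-T[:3,3]); print(n,'TCP px',k[1]-k[0]*c[0]/c[2],k[2]+k[0]*c[1]/c[2],'depth',-c[2])
    W=world(d,k,T); L=(W-P)@Rm
    # points in tool frame around the fingers
    m=(d>0)&(abs(L[...,0])<.025)&(abs(L[...,1])<.03)&(L[...,2]>-.12)&(L[...,2]<.03)
    v,u=np.nonzero(m); z=L[m]
    print(len(z))
    for a in np.arange(-.12,.03,.01):
        q=z[(z[:,2]>=a)&(z[:,2]<a+.01)]
        if len(q): print(round(a,3),len(q),'x',q[:,0].min().round(3),q[:,0].max().round(3),'y',q[:,1].min().round(3),q[:,1].max().round(3))
cv2.imwrite('pics/s3big.png',cv2.resize(ld('s3')[0][150:225,165:265,::-1],(800,600),interpolation=cv2.INTER_CUBIC))
```

```text
w3 TCP px 256.0054814700666 212.83633629689274 depth 0.21519831301607883
4722
-0.12 20 x -0.009 -0.004 y -0.001 0.002
-0.11 7 x -0.006 -0.004 y -0.001 0.002
-0.1 38 x 0.007 0.009 y -0.001 0.002
-0.09 144 x -0.001 0.01 y -0.002 0.003
-0.08 337 x 0.007 0.01 y -0.015 0.016
-0.07 501 x 0.007 0.01 y -0.015 0.016
-0.06 413 x 0.008 0.01 y -0.015 0.016
-0.05 297 x 0.008 0.01 y -0.014 0.015
-0.04 64 x 0.008 0.01 y -0.008 0.009
-0.03 501 x 0.002 0.025 y -0.01 0.009
-0.02 518 x 0.0 0.025 y -0.011 0.01
-0.0 1882 x -0.017 0.025 y -0.03 0.03
s3 TCP px 205.97076737405064 203.1777292800618 depth 1.348703306673722
290
-0.12 2 x 0.005 0.009 y 0.028 0.029
-0.1 3 x 0.009 0.012 y 0.015 0.018
-0.09 9 x 0.003 0.012 y 0.006 0.017
-0.08 22 x -0.001 0.013 y -0.016 0.018
-0.07 25 x -0.005 0.013 y -0.014 0.017
-0.06 22 x -0.004 0.013 y -0.014 0.016
-0.05 16 x 0.0 0.012 y -0.016 0.015
-0.04 3 x 0.01 0.011 y -0.003 0.004
-0.03 37 x -0.025 0.024 y -0.008 0.011
-0.02 47 x -0.024 0.025 y -0.012 0.012
-0.01 21 x -0.024 0.022 y -0.028 0.028
-0.0 82 x -0.012 0.024 y -0.03 0.03
0.01 1 x -0.016 -0.016 y 0.021 0.021
```

View pics/s3big.png

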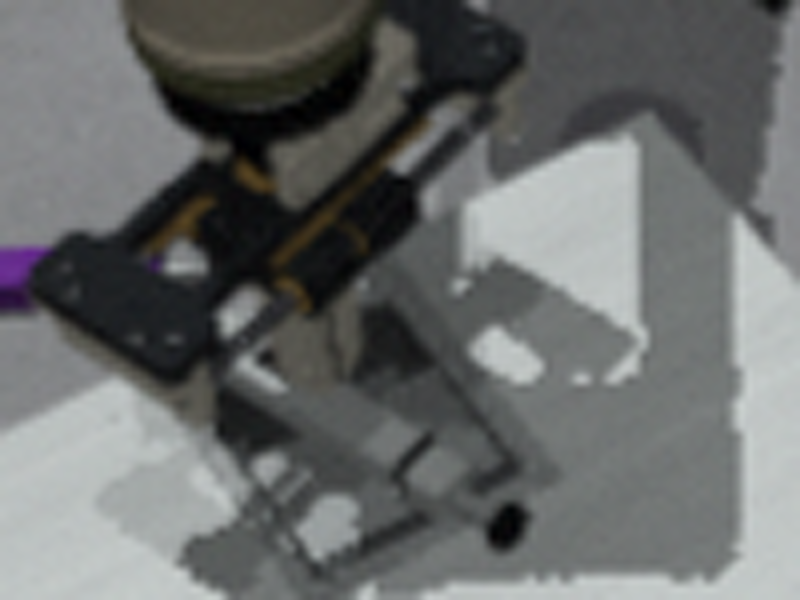

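Run:
```python
from h import *
s=robot.read_state(); P=np.array(s['tool_pos']); Rm=R.from_rotvec(s['orientation']).as_matrix()
p,d,k,T=ld('w3'); W=world(d,k,T); L=(W-P)@Rm
for u in (236,242,246,250,262,266,270,276):
    print(u,[(v,*(L[v,u]*1000).round().astype(int)) for v in range(200,262,6)])
for n in('top0',):
    pass
# tip as seen at first wrist view (open fingers), nearest face points
p,d,k,T=ld('w1'); c=T[:3,:3].T
W=world(d,k,T); P1=np.array([.4981,-.1739,.2812]); L=(W-P1)@Rm
for u in (170,175,178,180,182,335,340,345): print(u,[(v,*(L[v,u]*1000).round().astype(int)) for v in range(210,262,6)])
```

```text
236 [(200, np.int64(9), np.int64(-15), np.int64(3)), (206, np.int64(5), np.int64(-15), np.int64(2)), (212, np.int64(0), np.int64(-15), np.int64(3)), (218, np.int64(76), np.int64(1), np.int64(-202)), (224, np.int64(10), np.int64(-12), np.int64(-44)), (230, np.int64(10), np.int64(-11), np.int64(-54)), (236, np.int64(10), np.int64(-10), np.int64(-61)), (242, np.int64(9), np.int64(-10), np.int64(-67)), (248, np.int64(10), np.int64(-10), np.int64(-74)), (254, np.int64(37), np.int64(-5), np.int64(-130)), (260, np.int64(36), np.int64(-5), np.int64(-131))]
242 [(200, np.int64(17), np.int64(-9), np.int64(-20)), (206, np.int64(13), np.int64(-9), np.int64(-20)), (212, np.int64(8), np.int64(-9), np.int64(-19)), (218, np.int64(4), np.int64(-9), np.int64(-20)), (224, np.int64(9), np.int64(-8), np.int64(-43)), (230, np.int64(9), np.int64(-8), np.int64(-52)), (236, np.int64(9), np.int64(-7), np.int64(-59)), (242, np.int64(10), np.int64(-7), np.int64(-68)), (248, np.int64(9), np.int64(-7), np.int64(-74)), (254, np.int64(36), np.int64(-4), np.int64(-129)), (260, np.int64(36), np.int64(-3), np.int64(-1
[... 6292 characters left out ...]
234, np.int64(9), np.int64(47), np.int64(-55)), (240, np.int64(6), np.int64(47), np.int64(-56)), (246, np.int64(3), np.int64(47), np.int64(-58)), (252, np.int64(-1), np.int64(47), np.int64(-58)), (258, np.int64(-4), np.int64(47), np.int64(-59))]
345 [(210, np.int64(-56), np.int64(122), np.int64(167)), (216, np.int64(-65), np.int64(123), np.int64(167)), (222, np.int64(11), np.int64(54), np.int64(-42)), (228, np.int64(11), np.int64(51), np.int64(-51)), (234, np.int64(10), np.int64(49), np.int64(-58)), (240, np.int64(9), np.int64(48), np.int64(-63)), (246, np.int64(7), np.int64(47), np.int64(-65)), (252, np.int64(4), np.int64(47), np.int64(-67)), (258, np.int64(1), np.int64(47), np.int64(-68))]
```

Both cameras put the real fingertips about 37 mm short of the reported TCP: finger faces end at tool z ≈ -37 mm, and they closed above the pump. So true tip z = reported z + 0.037. I'll descend with that correction.

```bash
python3 -m pendant '[{"translation":[-1,0,0],"twist":[0,0,0],"grip":0},{"translation":[0,0,0],"twist":[0,0,0],"grip":0},{"translation":[0,0,0],"twist":[0,0,0],"grip":0},{"translation":[0,0,0],"twist":[0,0,0],"grip":0},{"translation":[0,0,0],"twist":[0,0,0],"grip":0},{"translation":[0,0,0],"twist":[0,0,0],"grip":0},{"translation":[0,0,10],"twist":[0,0,0],"grip":0},{"translation":[0,0,10],"twist":[0,0,0],"grip":0},{"translation":[0,0,5],"twist":[0,0,0],"grip":0},{"translation":[0,0,0],"twist":[0,0,0],"grip":0}]' 20 >/dev/null;python3 go.py .4985 -.179 .083 -66.1
```

```text
t 13.35 pos [ 0.4982 -0.1794  0.0886] ypsi -66.1 z [ 0.003 -0.001 -1.   ] F [-0.9 -0.4 -0. ] op 0.0464 q [-0.44  0.    1.8  -0.    1.34  0.71]
shift [ 0.5 -0.2  5.6]
twist [ 0.002 -0.002 -0.   ] shift after twist [ 0.5 -0.2  5.6]
```

```bash
python3 -m pendant '[{"translation":[0,0,4],"twist":[0,0,0],"grip":0},{"translation":[0,0,2],"twist":[0,0,0],"grip":-1},{"translation":[0,0,0],"twist":[0,0,0],"grip":-1},{"translation":[0,0,0],"twist":[0,0,0],"grip":-1},{"translation":[0,0,0],"twist":[0,0,0],"grip":-1},{"translation":[0,0,0],"twist":[0,0,0],"grip":-1},{"translation":[0,0,0],"twist":[0,0,0],"grip":-1},{"translation":[0,0,0],"twist":[0,0,0],"grip":-1},{"translation":[0,0,0],"twist":[0,0,0],"grip":-1},{"translation":[0,0,0],"twist":[0,0,0],"grip":-1}]' 20 >/dev/null;python3 go.py .4985 -.179 .083 -66.1
```

```text
t 14.35 pos [ 0.4982 -0.1794  0.0822] ypsi -66.11 z [ 0.003 -0.001 -1.   ] F [-0.5 -1.2 -0.9] op 0.0218 q [-0.44  0.01  1.8  -0.    1.33  0.71]
shift [ 0.4 -0.3 -0.8]
twist [ 0.002 -0.002 -0.   ] shift after twist [ 0.4 -0.3 -0.8]
```

Gripped (21.8 mm). Lift and rotate.

```bash
python3 -m pendant '[{"translation":[0,0,-5],"twist":[0,0,0],"grip":-1},{"translation":[0,0,-15],"twist":[0,0,0],"grip":-1},{"translation":[0,0,-25],"twist":[0,0,0],"grip":-1},{"translation":[0,0,-25],"twist":[0,0,-0.08],"grip":-1},{"translation":[0,0,-15],"twist":[0,0,-0.15],"grip":-1},{"translation":[0,0,0],"twist":[0,0,-0.15],"grip":-1},{"translation":[0,0,0],"twist":[0,0,-0.15],"grip":-1},{"translation":[0,0,0],"twist":[0,0,-0.15],"grip":-1},{"translation":[0,0,0],"twist":[0,0,-0.15],"grip":-1},{"translation":[0,0,0],"twist":[0,0,-0.15],"grip":-1}]' 20 >/dev/null;python3 go.py .469 .234 .16 1
```

```text
t 15.35 pos [ 0.5003 -0.1803  0.1837] ypsi -9.61 z [ 0.011 -0.005 -1.   ] F [ 0.3 -0.  -0.9] op 0.0217 q [-0.44 -0.07  1.69 -0.    1.51 -0.27]
shift [ 403.3 -100.2   21.1]
twist [ 0.011  0.004 -0.185] shift after twist [414.7 -24.   23.7]
```

```bash
python3 -m pendant '[{"translation":[0,0,0],"twist":[0.01,0.004,-0.12],"grip":-1},{"translation":[0,0,0],"twist":[0,0,-0.065],"grip":-1},{"translation":[30,-2,0],"twist":[0,0,0],"grip":-1},{"translation":[50,-3,0],"twist":[0,0,0],"grip":-1},{"translation":[50,-3,0],"twist":[0,0,0],"grip":-1},{"translation":[50,-3,0],"twist":[0,0,0],"grip":-1},{"translation":[50,-3,0],"twist":[0,0,0],"grip":-1},{"translation":[50,-3,0],"twist":[0,0,0],"grip":-1},{"translation":[50,-3,0],"twist":[0,0,0],"grip":-1},{"translation":[40,0,0],"twist":[0,0,0],"grip":-1}]' 20 >/dev/null;python3 go.py .469 .234 .1 1
```

```text
t 16.35 pos [0.4726 0.1898 0.1986] ypsi 1.2 z [ 0.019 -0.003 -1.   ] F [ 1.6 -0.2 -0.4] op 0.0219 q [ 0.29 -0.14  1.73 -0.01  1.54  0.27]
shift [44.6 -4.5 98.4]
twist [0.019 0.003 0.003] shift after twist [44.3 -2.8 98.6]
```

```bash
python3 -m pendant '[{"translation":[25,-2,0],"twist":[0.01,0.002,0.003],"grip":-1},{"translation":[19,0,0],"twist":[0.009,0.001,0],"grip":-1},{"translation":[0,0,0],"twist":[0,0,0],"grip":-1},{"translation":[0,0,25],"twist":[0,0,0],"grip":-1},{"translation":[0,0,30],"twist":[0,0,0],"grip":-1},{"translation":[0,0,30],"twist":[0,0,0],"grip":-1},{"translation":[0,0,30],"twist":[0,0,0],"grip":-1},{"translation":[0,0,30],"twist":[0,0,0],"grip":-1},{"translation":[0,0,20],"twist":[0,0,0],"grip":-1},{"translation":[0,0,0],"twist":[0,0,0],"grip":-1}]' 20 >/dev/null;python3 go.py .469 .234 -.028 1
```

```text
t 17.35 pos [0.4752 0.2398 0.0431] ypsi 1.43 z [ 0.016  0.005 -1.   ] F [-0.1  0.3 -1.5] op 0.0218 q [ 0.37  0.04  1.84 -0.    1.24  0.35]
shift [-6.  -7.4 71. ]
twist [ 0.016 -0.005  0.008] shift after twist [-5.7 -6.3 71.1]
```

```bash
python3 -m pendant '[{"translation":[-6,-6,0],"twist":[0.016,-0.005,0.008],"grip":-1},{"translation":[0,0,15],"twist":[0,0,0],"grip":-1},{"translation":[0,0,15],"twist":[0,0,0],"grip":-1},{"translation":[0,0,15],"twist":[0,0,0],"grip":-1},{"translation":[0,0,10],"twist":[0,0,0],"grip":-1},{"translation":[0,0,5],"twist":[0,0,0],"grip":-1},{"translation":[0,0,0],"twist":[0,0,0],"grip":-1},{"translation":[0,0,0],"twist":[0,0,0],"grip":-1},{"translation":[0,0,0],"twist":[0,0,0],"grip":-1},{"translation":[0,0,0],"twist":[0,0,0],"grip":-1}]' 20 >/dev/null;python3 go.py .469 .234 -.029 1
```

```text
t 18.35 pos [ 0.4744  0.2336 -0.0142] ypsi 0.86 z [ 0.008  0.002 -1.   ] F [-0.2  0.3 -1.2] op 0.022 q [ 0.36  0.12  1.88 -0.    1.14  0.35]
shift [ 0.5 -5.5 14.7]
twist [ 0.008 -0.002 -0.002] shift after twist [ 0.5 -5.4 14.8]
```

```bash
python3 -m pendant '[{"translation":[0,-2,6],"twist":[0.008,-0.002,0],"grip":-1},{"translation":[0,0,5],"twist":[0,0,0],"grip":-1},{"translation":[0,0,2],"twist":[0,0,0],"grip":-1},{"translation":[0,0,1],"twist":[0,0,0],"grip":-1},{"translation":[0,0,0],"twist":[0,0,0],"grip":-1},{"translation":[0,0,0],"twist":[0,0,0],"grip":-1},{"translation":[0,0,0],"twist":[0,0,0],"grip":-1},{"translation":[0,0,0],"twist":[0,0,0],"grip":-1},{"translation":[0,0,0],"twist":[0,0,0],"grip":-1},{"translation":[0,0,0],"twist":[0,0,0],"grip":-1}]' 20 >/dev/null;python3 go.py .469 .234 -.029 1
```

```text
t 19.35 pos [ 0.4732  0.2339 -0.0284] ypsi 0.87 z [ 0.002  0.001 -1.   ] F [-0.2 -0.4 -0.6] op 0.0217 q [0.36 0.15 1.88 0.   1.12 0.35]
shift [ 0.1 -4.2  0.6]
twist [ 0.002 -0.001 -0.002] shift after twist [ 0.1 -4.2  0.6]
```

```bash
python3 -m pendant '[{"translation":[0,0,1.5],"twist":[0,0,0],"grip":-1},{"translation":[0,0,0],"twist":[0,0,0],"grip":-1},{"translation":[0,0,0],"twist":[0,0,0],"grip":0},{"translation":[0,0,0],"twist":[0,0,0],"grip":0},{"translation":[0,0,0],"twist":[0,0,0],"grip":0},{"translation":[0,0,0],"twist":[0,0,0],"grip":0},{"translation":[0,0,0],"twist":[0,0,0],"grip":0},{"translation":[0,0,-5],"twist":[0,0,0],"grip":0},{"translation":[0,0,-15],"twist":[0,0,0],"grip":0},{"translation":[0,0,-30],"twist":[0,0,0],"grip":0}]' 20
python3 -m pendant '[{"translation":[0,0,-40],"twist":[0,0,0],"grip":0},{"translation":[0,0,-40],"twist":[0,0,0],"grip":0},{"translation":[0,0,-40],"twist":[0,0,0],"grip":-1},{"translation":[0,0,-40],"twist":[0,0,0],"grip":-1},{"translation":[0,0,-20],"twist":[0,0,0],"grip":-1},{"translation":[0,0,0],"twist":[0,0,0],"grip":-1},{"translation":[0,0,0],"twist":[0,0,0],"grip":-1},{"translation":[0,0,0],"twist":[0,0,0],"grip":-1},{"translation":[0,0,0],"twist":[0,0,0],"grip":-1},{"translation":[0,0,0],"twist":[0,0,0],"grip":-1}]' 20 >/dev/null
python3 - <<'E'
from h import *
p,d,k=snap('scene','s4'); W=world(d,k[:3],k[3]); m=(d>0)&(W[...,2]>.017)&(W[...,2]<.035)&(W[...,0]>.43)&(W[...,0]<.51)&(W[...,1]>.1)&(W[...,1]<.36)
Q=W[m]; print('pump on mat',len(Q),Q.mean(0).round(3),np.median(Q[:,2]).round(4),Q.min(0).round(3),Q.max(0).round(3))
p,d,k=snap('top','t4'); W=world(d,k[:3],k[3]); m=(d>0)&(W[...,2]>.11)&(W[...,2]<.122)&(W[...,0]>.38)&(W[...,0]<.75)&(W[...,1]>-.4)&(W[...,1]<.05)
q=W[m]; print('lid z',np.median(q[:,2]))
# dish: low region within lid
m=(d>0)&(W[...,2]>.06)&(W[...,2]<.095)&(W[...,0]>.42)&(W[...,0]<.65)&(W[...,1]>-.28)&(W[...,1]<-.08); q=W[m];print('dish pit',len(q),q.mean(0).round(4),cv2.minAreaRect((q[:,:2]*1000).astype(np.float32)),np.median(q[:,2]))
a=p[150:215,265:345,::-1]; cv2.imwrite('pics/dish.png',cv2.resize(a,(800,650),interpolation=cv2.INTER_CUBIC))
E
python3 go.py .4711 -.1735 .18 4.35
```

```text
t: 20.35
tool_pos: [0.4698, 0.2326, 0.0187]
orientation: [-2.203, -2.237, 0.008]
force: [-0.3, 0.3, 0.6]
opening: 0.0466
pump on mat 237 [0.478 0.228 0.023] 0.0232 [0.464 0.139 0.017] [0.49  0.329 0.033]
lid z 0.11512625607560434
dish pit 387 [ 0.4745 -0.1754  0.0736] ((500.8838806152344, -173.5751190185547), (105.65325927734375, 90.07976531982422), 4.302393436431885) 0.07308198502897034
t 21.45 pos [0.4702 0.2329 0.2154] ypsi 0.87 z [ 0.002  0.001 -1.   ] F [ 0.3 -0.3 -0.6] op 0.0004 q [ 0.36 -0.09  1.65 -0.    1.58  0.35]
shift [-406.4   -5.4   35.1]
twist [ 0.002 -0.001 -0.061] shift after twist [-405.3  -29.9   35.4]
```

The pump lies on the mat at (0.475,0.23), top 0.024, let go. Next I'll check the lip position in the box frame from earlier wrist views and start yawing the tool.

```bash
python3 -m pendant '[{"translation":[0,0,0],"twist":[0,0,0.15],"grip":-1},{"translation":[0,0,0],"twist":[0,0,0.15],"grip":-1},{"translation":[0,0,0],"twist":[0,0,0.15],"grip":-1},{"translation":[0,0,0],"twist":[0,0,0.15],"grip":-1},{"translation":[0,0,0],"twist":[0,0,0.15],"grip":-1},{"translation":[0,0,0],"twist":[0,0,0.15],"grip":-1},{"translation":[0,0,0],"twist":[0,0,0.15],"grip":-1},{"translation":[0,0,0],"twist":[0,0,0.15],"grip":-1},{"translation":[0,0,0],"twist":[0,0,0.15],"grip":-1},{"translation":[0,0,0],"twist":[0,0,0.15],"grip":-1}]' 20 >/dev/null
sed -i "s/^print('t'/s['tool_pos']=s['tool_pos']-.037*Rm[:,2]\nprint('TIP t'/" go.py
cat > box.py <<'E'
from h import *
H=np.array([.695,-.1567,.105]); a=.0757; EX=np.array([np.cos(a),np.sin(a),0]); EY=np.array([-np.sin(a),np.cos(a),0])
def tobox(W): D=W-H; return np.stack([-(D@EX),D@EY,D[...,2]],-1)*1000   # hinge dist, lateral, height over rim
E
python3 - <<'E'
from box import *
for n in('w1','w2','t4','s4'):
    p,d,k,T=ld(n); B=tobox(world(d,k,T)); m=(d>0)&(B[...,2]>-40)&(B[...,2]<-12)&(abs(B[...,1])<60)&(B[...,0]>150)&(B[...,0]<255)
    pl=(d>0)&(B[...,2]>5)&(B[...,2]<14)&(B[...,0]>100)&(B[...,0]<275)
    b=B[m]; print(n,len(b),np.percentile(b[:,0],[2,5,50,95,98]).round(1),np.percentile(b[:,1],[2,98]).round(1),'floor',np.median(b[:,2]).round(1),'lid near edge',np.percentile(B[pl][:,0],99.5).round(1))
    c=b[abs(b[:,1])<25]
    if len(c): print('   center strip',np.percentile(c[:,0],[1,5,95,99]).round(1))
E
python3 go.py .42 -.178 .17 -85.65 45
```

```text
w1 1438 [164.5 185.2 230.6 248.5 248.7] [-46.7  45.5] floor -31.9 lid near edge 266.5
   center strip [212.1 214.3 248.5 248.8]
w2 2043 [164.  185.1 226.4 248.1 248.2] [-47.3  41.2] floor -31.9 lid near edge 266.7
   center strip [205.9 208.2 248.1 248.3]
t4 377 [171.8 197.2 223.8 245.5 246.7] [-46.1  42. ] floor -31.8 lid near edge 270.3
   center strip [202.6 204.3 245.4 247.2]
s4 235 [189.1 213.1 244.2 249.7 250.3] [-36.   46.5] floor -29.5 lid near edge 268.9
   center strip [230.2 232.  250.3 250.9]
TIP t 22.45 pos [0.4673 0.2317 0.2449] ypsi -85.42 z [-0.009 -0.003 -1.   ] F [ 0.7 -0.4  0.5] op 0.0002 q [ 0.36 -0.08  1.66  0.    1.58  1.85]
shift [-79.1 404.4  76.7]
twist [0.001 0.795 0.005] shift after twist [-108.2  405.    -2.4]
```

```bash
sed -i 's/\.695,-\.1567/.692,-.157/' box.py; python3 -m pendant '[{"translation":[0,50,0],"twist":[0,0.13,0],"grip":-1},{"translation":[0,50,0],"twist":[0,0.13,0],"grip":-1},{"translation":[0,50,0],"twist":[0,0.13,0],"grip":-1},{"translation":[0,50,0],"twist":[0,0.13,0],"grip":-1},{"translation":[0,50,0],"twist":[0,0.13,0],"grip":-1},{"translation":[0,50,0],"twist":[0,0.13,0],"grip":-1},{"translation":[0,50,0],"twist":[0,0,0],"grip":-1},{"translation":[0,50,0],"twist":[0,0,0],"grip":-1},{"translation":[0,40,0],"twist":[0,0,0],"grip":-1},{"translation":[0,0,0],"twist":[0,0,0],"grip":-1}]' 20 >/dev/null
python3 go.py .436 -.1763 .15 -85.65 45
```

```text
TIP t 23.45 pos [ 0.4993 -0.1734  0.2197] ypsi -85.18 z [ 0.588  0.057 -0.806] F [ 0.4  1.  -0.5] op 0.0006 q [-0.76 -0.62  2.25  0.52  1.12  0.59]
shift [-92.3  -1.8  18.8]
twist [-0.012  0.153  0.   ] shift after twist [-94.1  -1.9   4.5]
```

```bash
python3 -m pendant '[{"translation":[0,0,0],"twist":[-0.01,0.15,0],"grip":-1},{"translation":[-25,0,2],"twist":[0,0,0],"grip":-1},{"translation":[-25,0,2],"twist":[0,0,0],"grip":-1},{"translation":[-25,0,0],"twist":[0,0,0],"grip":-1},{"translation":[-18,-2,0],"twist":[0,0,0],"grip":-1},{"translation":[0,0,0],"twist":[0,0,0],"grip":-1},{"translation":[0,0,0],"twist":[0,0,0],"grip":-1},{"translation":[0,0,0],"twist":[0,0,0],"grip":-1},{"translation":[0,0,0],"twist":[0,0,0],"grip":-1},{"translation":[0,0,0],"twist":[0,0,0],"grip":-1}]' 20 >/dev/null
python3 go.py .436 -.1763 .15 -85.65 45
```

```text
TIP t 24.45 pos [ 0.447  -0.1906  0.1561] ypsi -84.58 z [ 0.691  0.077 -0.718] F [0.1 0.2 0.1] op 0.0003 q [-1.04 -0.74  2.5   0.77  1.15  0.19]
shift [-11.3 -15.2  -2.1]
twist [-0.024  0.016  0.003] shift after twist [-11.3 -15.1  -2.7]
```

```bash
python3 -m pendant '[{"translation":[0,-8,0],"twist":[-0.024,-0.075,0.003],"grip":-1},{"translation":[0,-7,0],"twist":[0,0,0],"grip":-1},{"translation":[0,0,0],"twist":[0,0,0],"grip":-1},{"translation":[0,0,0],"twist":[0,0,0],"grip":-1},{"translation":[0,0,0],"twist":[0,0,0],"grip":-1},{"translation":[0,0,0],"twist":[0,0,0],"grip":-1},{"translation":[0,0,0],"twist":[0,0,0],"grip":-1},{"translation":[0,0,0],"twist":[0,0,0],"grip":-1},{"translation":[0,0,0],"twist":[0,0,0],"grip":-1},{"translation":[0,0,0],"twist":[0,0,0],"grip":-1}]' 20 >/dev/null
python3 go.py .4581 -.1747 .132 -85.65 40;python3 go.py .4966 -.1717 .086 -85.65 40
```

```text
TIP t 25.45 pos [ 0.4466 -0.1733  0.1554] ypsi -85.57 z [ 0.638  0.052 -0.768] F [-0.6 -1.1  0.5] op 0.0006 q [-0.93 -0.79  2.49  0.65  1.12  0.37]
shift [-6.3  2.4 25.2]
twist [-0.003  0.004 -0.001] shift after twist [-6.4  2.3 25.2]
TIP t 25.45 pos [ 0.4466 -0.1733  0.1554] ypsi -85.57 z [ 0.638  0.052 -0.768] F [-0.6 -1.1  0.5] op 0.0006 q [-0.93 -0.79  2.49  0.65  1.12  0.37]
shift [-6.   2.5 85.3]
twist [-0.003  0.004 -0.001] shift after twist [-6.3  2.2 85.3]
```

```bash
python3 -m pendant '[{"translation":[-6,2,10],"twist":[-0.003,0.004,0],"grip":-1},{"translation":[0,0,10],"twist":[0,0,0],"grip":-1},{"translation":[0,0,8],"twist":[0,0,0],"grip":-1},{"translation":[0,0,8],"twist":[0,0,0],"grip":-1},{"translation":[0,0,8],"twist":[0,0,0],"grip":-1},{"translation":[0,0,0],"twist":[0,0,0],"grip":-1},{"translation":[0,0,0],"twist":[0,0,0],"grip":-1},{"translation":[0,0,0],"twist":[0,0,0],"grip":-1}, {"translation":[0,0,0],"twist":[0,0,0],"grip":-1},{"translation":[0,0,0],"twist":[0,0,0],"grip":-1}]' 20 >/dev/null
python3 go.py .4966 -.1717 .086 -85.65 40
```

```text
TIP t 26.45 pos [ 0.4731 -0.1753  0.1187] ypsi -85.61 z [ 0.641  0.049 -0.766] F [-0.3 -0.4  0.1] op 0.0008 q [-0.87 -0.63  2.48  0.69  0.96  0.32]
shift [-2.8 -1.8 40.3]
twist [-0.    -0.     0.001] shift after twist [-2.8 -1.8 40.3]
```

```bash
python3 -m pendant '[{"translation":[-3,-2,8],"twist":[0,0,0],"grip":-1},{"translation":[0,0,8],"twist":[0,0,0],"grip":-1},{"translation":[0,0,8],"twist":[0,0,0],"grip":-1},{"translation":[0,0,8],"twist":[0,0,0],"grip":-1},{"translation":[0,0,5],"twist":[0,0,0],"grip":-1},{"translation":[0,0,3],"twist":[0,0,0],"grip":-1},{"translation":[0,0,0],"twist":[0,0,0],"grip":-1},{"translation":[0,0,0],"twist":[0,0,0],"grip":-1},{"translation":[0,0,0],"twist":[0,0,0],"grip":-1},{"translation":[0,0,0],"twist":[0,0,0],"grip":-1}]' 20 >/dev/null
python3 go.py .4966 -.1717 .086 -85.65 40
```

```text
TIP t 27.45 pos [ 0.4979 -0.1713  0.0829] ypsi -85.66 z [ 0.641  0.048 -0.766] F [ 1.1 -0.8 -0.4] op 0.0004 q [-0.8  -0.48  2.45  0.74  0.82  0.28]
shift [ 1.   0.3 -3.2]
twist [0.001 0.    0.001] shift after twist [ 1.   0.3 -3.2]
```

Inside the dish without contact, tip at z 0.083 just under the lip. Lifting straight up (world) now.

```bash
python3 -m pendant '[{"translation":[6.5,0,-7.5],"twist":[0,0,0],"grip":-1},{"translation":[6.5,0,-7.5],"twist":[0,0,0],"grip":-1},{"translation":[6.5,0,-7.5],"twist":[0,0,0],"grip":-1},{"translation":[8,0,-7],"twist":[0,0,0],"grip":-1},{"translation":[8,0,-7],"twist":[0,0,0],"grip":-1},{"translation":[8,0,-7],"twist":[0,0,0],"grip":-1},{"translation":[0,0,0],"twist":[0,0,0],"grip":-1},{"translation":[0,0,0],"twist":[0,0,0],"grip":-1},{"translation":[0,0,0],"twist":[0,0,0],"grip":-1},{"translation":[0,0,0],"twist":[0,0,0],"grip":-1}]' 20
python3 go.py .50 -.1717 .14 -85.65 40
```

```text
t: 28.45
tool_pos: [0.5247, -0.1679, 0.1185]
orientation: [-2.928, -0.112, -1.056]
force: [-4.0, -0.2, -1.7]
opening: 0.0005
TIP t 28.45 pos [ 0.5012 -0.1697  0.147 ] ypsi -85.59 z [ 0.636  0.049 -0.77 ] F [-4.  -0.2 -1.7] op 0.0005 q [-0.78 -0.59  2.4   0.64  0.95  0.43]
shift [-5.5  1.9  4.6]
twist [-0.001  0.006  0.   ] shift after twist [-5.5  1.9  4.5]
```

```bash
cat > lid.py <<'E'
from box import *
import sys
n=sys.argv[1]
p,d,k=snap('scene',n); B=tobox(world(d,k[:3],k[3]))
for lo,hi in((-165,-70),(70,165)):
    m=(d>0)&(B[...,1]>lo)&(B[...,1]<hi)&(B[...,2]>3)&(B[...,0]>30)&(B[...,0]<262); b=B[m]
    b=b[abs(b[:,0])>0]
    print(len(b),'lid angle top-surface median',np.median(np.arctan2(b[:,2],b[:,0])-np.arcsin(np.clip(10/np.hypot(b[:,0],b[:,2]),-1,1))).round(3) if len(b) else '')
m=(d>0)&(abs(B[...,1])<38)&(B[...,0]>142)&(B[...,0]<200)&(B[...,2]<60)&(B[...,2]>0); b=B[m]
for a in range(140,200,10):
    q=b[(b[:,0]>=a)&(b[:,0]<a+10)]; print(a,len(q),np.median(q[:,2]).round(1) if len(q) else '',end=' | ')
cv2.imwrite(f'pics/{n}v.png',cv2.resize(p[110:260,120:320,::-1],(800,600),interpolation=cv2.INTER_CUBIC))
E
python3 lid.py s5
```

```text
2434 lid angle top-surface median 0.104
2043 lid angle top-surface median 0.104
140 80 28.8 | 150 97 35.3 | 160 101 42.7 | 170 98 48.7 | 180 72 54.4 | 190 20 57.0 |
```

View pics/s5v.png

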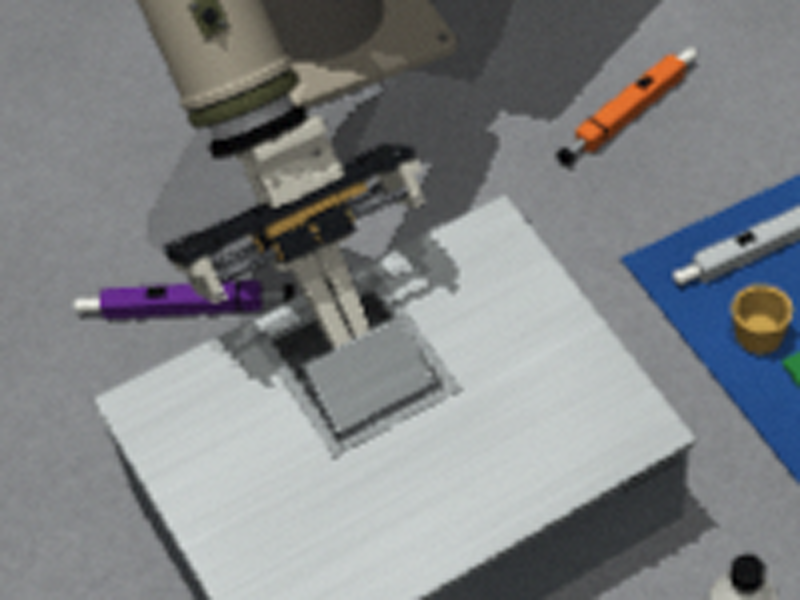

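Lid at 0.10 rad with the paddle fully up and the shut fingers hooked under its lip ((345,330) in the crop). Continue along the arc.

```bash
python3 -m pendant '[{"translation":[8,0,-6.5],"twist":[0,0,0],"grip":-1},{"translation":[8,0,-6.5],"twist":[0,-0.02,0],"grip":-1},{"translation":[8.5,0,-6],"twist":[0,-0.02,0],"grip":-1},{"translation":[8.5,0,-6],"twist":[0,-0.02,0],"grip":-1},{"translation":[8.5,0,-6],"twist":[0,-0.02,0],"grip":-1},{"translation":[8.5,0,-6],"twist":[0,-0.02,0],"grip":-1},{"translation":[8.5,0,-6],"twist":[0,-0.02,0],"grip":-1},{"translation":[0,0,0],"twist":[0,0,0],"grip":-1},{"translation":[0,0,0],"twist":[0,0,0],"grip":-1},{"translation":[0,0,0],"twist":[0,0,0],"grip":-1}]' 20
python3 lid.py s6; python3 go.py
```

```text
t: 29.5
tool_pos: [0.5454, -0.1649, 0.19]
orientation: [-2.99, -0.108, -0.867]
force: [-0.2, 0.3, 0.5]
opening: 0.0005
2824 lid angle top-surface median 0.397
2385 lid angle top-surface median 0.396
140 4 23.7 | 150 3 30.2 | 160 5 34.7 | 170 3 38.5 | 180 5 41.9 | 190 4 47.5 | TIP t 29.55 pos [ 0.5256 -0.1665  0.2211] ypsi -85.74 z [ 0.533  0.045 -0.845] F [-0.3 -0.8 -0.6] op 0.0002 q [-0.65 -0.5   2.15  0.42  1.1   0.73]
```

```bash
python3 -m pendant '[{"translation":[8.5,0,-5],"twist":[0,-0.02,0],"grip":-1},{"translation":[9,0,-4.5],"twist":[0,-0.02,0],"grip":-1},{"translation":[9,0,-4.5],"twist":[0,-0.02,0],"grip":-1},{"translation":[9,0,-4.5],"twist":[0,-0.02,0],"grip":-1},{"translation":[9,0,-4.5],"twist":[0,-0.02,0],"grip":-1},{"translation":[9,0,-4],"twist":[0,-0.02,0],"grip":-1},{"translation":[9,0,-4],"twist":[0,-0.02,0],"grip":-1},{"translation":[9,0,-3.5],"twist":[0,-0.02,0],"grip":-1},{"translation":[0,0,0],"twist":[0,0,0],"grip":-1},{"translation":[0,0,0],"twist":[0,0,0],"grip":-1}]' 20
python3 lid.py s7; python3 go.py
```

```text
t: 30.55
tool_pos: [0.5898, -0.1618, 0.2507]
orientation: [-3.053, -0.103, -0.614]
force: [-0.4, -0.1, -0.3]
opening: 0.0005
2986 lid angle top-surface median 0.398
2478 lid angle top-surface median 0.396
140 5 25.6 | 150 3 29.9 | 160 5 34.3 | 170 3 36.6 | 180 4 44.1 | 190 3 45.9 | TIP t 30.6 pos [ 0.5754 -0.1633  0.2848] ypsi -86.02 z [ 0.386  0.038 -0.922] F [-0.6 -0.2  0.4] op 0.0005 q [-0.5  -0.25  1.79  0.23  1.28  0.97]
```

The hook slipped free at 0.397 rad, where the lid holds by itself. Next I'll push from underneath: sideways to the right, back past the near edge, down.

```bash
python3 -m pendant '[{"translation":[0,50,0],"twist":[0,0,0],"grip":-1},{"translation":[0,50,0],"twist":[0,0,0],"grip":-1},{"translation":[-37,3,-16],"twist":[0,0,0],"grip":-1},{"translation":[-37,0,-16],"twist":[0,0,0],"grip":-1},{"translation":[-37,0,-16],"twist":[0,0,0],"grip":-1},{"translation":[-37,0,-16],"twist":[0,0,0],"grip":-1},{"translation":[0,0,0],"twist":[0,0,0],"grip":-1},{"translation":[-11,0,27],"twist":[0,0,0],"grip":-1},{"translation":[-11,0,27],"twist":[0,0,0],"grip":-1},{"translation":[0,0,0],"twist":[0,0,0],"grip":-1}]' 20 >/dev/null
python3 go.py .42 -.268 .16 -85.65 20
```

```text
TIP t 31.6 pos [ 0.4109 -0.2776  0.2093] ypsi -86.25 z [ 0.376  0.051 -0.925] F [0.2 0.5 0. ] op 0.0005 q [-0.96 -0.42  2.06  0.35  1.34  0.5 ]
shift [-9.8 -7.6 49.6]
twist [-0.023 -0.039 -0.02 ] shift after twist [-7.6 -8.9 49.7]
```

```bash
python3 -m pendant '[{"translation":[-5,-4,25],"twist":[-0.02,0,-0.02],"grip":-1},{"translation":[-5,-4,25],"twist":[0,0,0],"grip":-1},{"translation":[0,0,0],"twist":[0,0.1,0],"grip":-1},{"translation":[0,0,0],"twist":[0,0.1,0],"grip":-1},{"translation":[0,0,0],"twist":[0,0.1,0],"grip":-1},{"translation":[0,0,0],"twist":[0,0,0],"grip":-1},{"translation":[0,0,0],"twist":[0,0,0],"grip":-1},{"translation":[0,0,0],"twist":[0,0,0],"grip":-1},{"translation":[0,0,0],"twist":[0,0,0],"grip":-1},{"translation":[0,0,0],"twist":[0,0,0],"grip":-1}]' 20 >/dev/null
python3 go.py .455 -.266 .165 -85.65 40
```

```text
TIP t 32.6 pos [ 0.4168 -0.2693  0.1627] ypsi -85.34 z [ 0.644  0.046 -0.764] F [-0.2 -0.8 -0.2] op 0.0006 q [-1.18 -0.56  2.35  0.72  1.2   0.09]
shift [30.7 -0.2 23. ]
twist [ 0.003 -0.004  0.01 ] shift after twist [30.8 -0.4 22.9]
```

```bash
python3 -m pendant '[{"translation":[22,0,19],"twist":[0,0,0.01],"grip":-1},{"translation":[22,0,19],"twist":[0,0,0],"grip":-1},{"translation":[0,0,0],"twist":[0,0,0],"grip":-1},{"translation":[8,0,-9],"twist":[0,0.03,0],"grip":-1},{"translation":[8,0,-9],"twist":[0,0.03,0],"grip":-1},{"translation":[12,0,-7],"twist":[0,0.03,0],"grip":-1},{"translation":[12,0,-7],"twist":[0,0.03,0],"grip":-1},{"translation":[13,0,-6],"twist":[0,0.03,0],"grip":-1},{"translation":[13,0,-6],"twist":[0,0.03,0],"grip":-1},{"translation":[0,0,0],"twist":[0,0,0],"grip":-1}]' 20
python3 lid.py s8; python3 go.py .6 -.26 .3 -85.65 60
```

```text
t: 33.6
tool_pos: [0.5165, -0.2589, 0.2148]
orientation: [-2.807, -0.112, -1.33]
force: [0.3, -0.5, -0.1]
opening: 0.0003
3077 lid angle top-surface median 0.606
2287 lid angle top-surface median 0.605
140 2 57.5 | 150 0  | 160 0  | 170 0  | 180 0  | 190 0  | TIP t 33.65 pos [ 0.488  -0.2613  0.238 ] ypsi -85.46 z [ 0.771  0.06  -0.634] F [ 0.6 -1.2 -0. ] op 0.0006 q [-1.11 -0.55  2.29  0.9   1.17  0.11]
shift [118.8   7.7  47.2]
twist [-0.002  0.163  0.003] shift after twist [109.6   7.2  65.8]
```

```bash
python3 -m pendant '[{"translation":[14,0,2],"twist":[0,0.03,0],"grip":-1},{"translation":[15,0,3],"twist":[0,0.03,0],"grip":-1},{"translation":[15,0,4],"twist":[0,0.03,0],"grip":-1},{"translation":[15,0,4],"twist":[0,0.03,0],"grip":-1},{"translation":[15,0,5],"twist":[0,0.03,0],"grip":-1},{"translation":[14,0,7],"twist":[0,0.03,0],"grip":-1},{"translation":[13,0,8],"twist":[0,0.03,0],"grip":-1},{"translation":[12,0,9],"twist":[0,0.03,0],"grip":-1},{"translation":[0,0,0],"twist":[0,0,0],"grip":-1},{"translation":[0,0,0],"twist":[0,0,0],"grip":-1}]' 20
python3 lid.py s9; python3 go.py .62 -.25 .32 -85.65 65
```

```text
t: 34.65
tool_pos: [0.6149, -0.255, 0.2916]
orientation: [-2.624, -0.106, -1.664]
force: [0.0, 0.2, -1.1]
opening: 0.0003
3623 lid angle top-surface median 1.073
1907 lid angle top-surface median 1.079
140 0  | 150 0  | 160 0  | 170 0  | 180 0  | 190 0  | TIP t 34.7 pos [ 0.5814 -0.2575  0.3074] ypsi -85.71 z [ 0.902  0.064 -0.427] F [-0.1  0.4 -0.7] op 0.0003 q [-1.   -0.44  2.24  1.19  1.03 -0.01]
shift [28.1 -4.4 29.9]
twist [0.005 0.005 0.008] shift after twist [27.9 -4.5 30. ]
```

```bash
python3 -m pendant '[{"translation":[5,0,9],"twist":[0,0,0],"grip":-1},{"translation":[5,0,9],"twist":[0,0,0],"grip":-1},{"translation":[5,0,9],"twist":[0,0,0],"grip":-1},{"translation":[5,0,9],"twist":[0,0,0],"grip":-1},{"translation":[5,0,9],"twist":[0,0,0],"grip":-1},{"translation":[5,0,8],"twist":[0,0,0],"grip":-1},{"translation":[0,0,0],"twist":[0,0,0],"grip":-1},{"translation":[0,0,-30],"twist":[0,0,0],"grip":-1},{"translation":[0,0,-50],"twist":[0,0,0],"grip":-1},{"translation":[0,0,-50],"twist":[0,0,0],"grip":-1}]' 20
python3 lid.py s10; python3 go.py .44 -.25 .32 -85.65 0
python3 - <<'E'
from box import *
p,d,k=snap('top','t10'); B=tobox(world(d,k[:3],k[3]))
# interior heights
bx=130-B[...,0]; by=B[...,1]; hz=B[...,2]+105
hsv=cv2.cvtColor(p,cv2.COLOR_RGB2HSV)
m=(d>0)&(abs(by)<172)&(bx<60)&(bx>-125)
for lo,hi in((0,10),(30,45),(45,56),(56,90)):
    q=m&(hz>lo)&(hz<hi); print((lo,hi),q.sum(),np.round([bx[q].mean(),by[q].mean()],1) if q.any() else '')
q=m&(hz>66)&(hz<92); v,u=np.nonzero(q); print('bar rect (bx,by)',cv2.minAreaRect(np.c_[bx[q],by[q]].astype(np.float32)) if q.any() else '')
cv2.imwrite('pics/t10v.png',cv2.resize(p[130:240,235:385,::-1],(800,587),interpolation=cv2.INTER_CUBIC))
E
```

```text
t: 35.7
tool_pos: [0.5562, -0.2582, 0.3515]
orientation: [-2.629, -0.107, -1.654]
force: [0.0, -1.3, 1.7]
opening: 0.0006
1973 lid angle top-surface median 1.329
959 lid angle top-surface median 1.335
140 0  | 150 0  | 160 0  | 170 0  | 180 0  | 190 0  | TIP t 35.75 pos [ 0.5191 -0.2631  0.3725] ypsi -85.81 z [ 0.9    0.06  -0.432] F [-0.6 -2.9  3.2] op 0.0002 q [-1.16 -0.63  2.24  1.11  1.25  0.1 ]
shift [-80.7 -19.6 -47.7]
twist [ 0.014 -1.124  0.005] shift after twist [-77.8 -19.1  52.5]
(0, 10) 2717 [-22.5  11.7]
(30, 45) 97 [-50.2   8.3]
(45, 56) 460 [-51.5 -43.9]
(56, 90) 230 [-68.1 -35.7]
bar rect (bx,by) ((-99.60855865478516, -53.881263732910156), (69.20481872558594, 161.66575622558594), 35.82908248901367)
```

View pics/t10v.png

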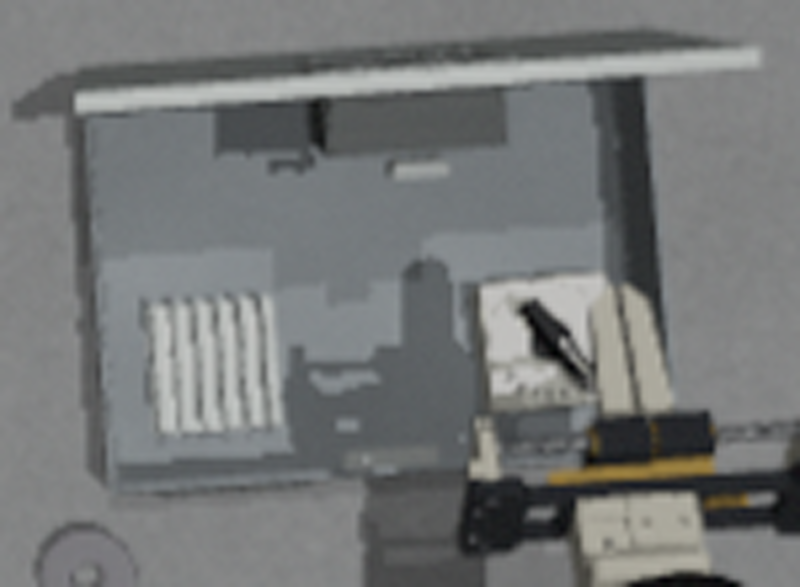

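Lid stands at 1.33 rad. In the top crop the gauge is at the right (545,340), its black bar running (520,300)–(590,380), partly hidden by the gripper. I'll pull back, turn the tool down and look from the wrist.

```bash
python3 -m pendant '[{"translation":[-5,0,-30],"twist":[0,-0.14,0],"grip":-1},{"translation":[-5,0,-30],"twist":[0,-0.14,0],"grip":-1},{"translation":[-5,0,-25],"twist":[0,-0.14,0],"grip":-1},{"translation":[-5,0,-20],"twist":[0,-0.14,0],"grip":-1},{"translation":[-15,0,-10],"twist":[0,-0.14,0],"grip":-1},{"translation":[-15,0,0],"twist":[0,-0.14,0],"grip":-1},{"translation":[-15,0,0],"twist":[0,-0.14,0],"grip":-1},{"translation":[-15,0,0],"twist":[0,-0.14,0],"grip":-1},{"translation":[0,0,0],"twist":[0,0,0],"grip":-1},{"translation":[0,0,0],"twist":[0,0,0],"grip":-1}]' 20 >/dev/null
python3 go.py .42 -.26 .30 -85.65 0
python3 - <<'E'
from box import *
C=[]
for c in('wrist','top'):
    n=c+'11'; p,d,k=snap(c,n); T=k[3]; k=k[:3]; B=tobox(world(d,k,T)); bx=130-B[...,0]; by=B[...,1]; hz=B[...,2]+105
    m=(d>0)&(by<-20)&(by>-172)&(bx<20)&(bx>-122)
    f=m&(hz>44)&(hz<56); b=m&(hz>76)&(hz<90)
    f=cv2.morphologyEx(f.astype(np.uint8),cv2.MORPH_OPEN,np.ones((3,3)))>0
    print(c,'cam',T[:3,3].round(3),f.sum(),b.sum())
    if f.any(): print(' face',cv2.minAreaRect(np.c_[bx[f],by[f]].astype(np.float32)),np.median(hz[f]))
    if b.any(): print(' bar',cv2.minAreaRect(np.c_[bx[b],by[b]].astype(np.float32)),np.median(hz[b]),bx[b].mean(),by[b].mean())
    v,u=np.nonzero(f|b)
    if len(v): 
        v0,v1,u0,u1=max(v.min()-12,0),v.max()+12,max(u.min()-12,0),u.max()+12; print(' crop',v0,v1,u0,u1); C.append(cv2.resize(p[v0:v1,u0:u1,::-1],(400,400),interpolation=cv2.INTER_CUBIC))
    else: C.append(cv2.resize(p[:,:,::-1],(400,400)))
cv2.imwrite('pics/g.png',np.hstack(C))
E
```

```text
TIP t 36.8 pos [ 0.3923 -0.2752  0.4251] ypsi -86.92 z [-0.032 -0.019 -0.999] F [ 0.6 -0.3  0.5] op 0.0003 q [-0.69 -0.17  1.41 -0.04  1.91  0.81]
shift [ 32.5 -15.8 123.8]
twist [ 0.017  0.033 -0.022] shift after twist [ 28.7 -13.  125.1]
wrist cam [ 0.474 -0.268  0.588] 2041 301
 face ((-51.029151916503906, -111.50244140625), (84.02099609375, 83.95084381103516), 1.9917662143707275) 50.944088476615136
 bar ((-51.19295883178711, -111.445068359375), (59.550621032714844, 12.247734069824219), 35.15374755859375) 85.6919573782381 -51.3028143928535 -111.32097640525551
 crop 30 107 224 297
top cam [ 0.402 -0.012  1.663] 259 61
 face ((-51.552207946777344, -110.79801177978516), (83.80426788330078, 82.9869613647461), 1.9641107320785522) 50.585985134924634
 bar ((-51.372406005859375, -110.86375427246094), (58.11246871948242, 12.866722106933594), 33.69241714477539) 84.03573067946901 -51.97459201997878 -110.88835294595324
 crop 170 218 313 362
```

View pics/g.png

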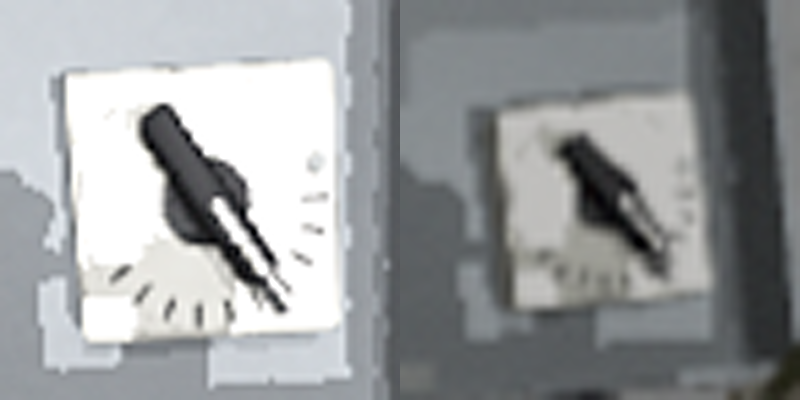

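The bar's axis is at box (-51,-111). The pointing end (white line, lower right at (275,300)) is ~57° clockwise from zero (circle mark at right (315,160)), so it must swing to +x. I'll push it there with the shut fingers.

```bash
python3 go.py .4748 -.3069 .20 -83.7 0; python3 -m pendant '[{"translation":[0,0,0],"twist":[0.017,0.033,-0.05],"grip":-1},{"translation":[22,8,40],"twist":[0,0,0],"grip":-1},{"translation":[22,8,40],"twist":[0,0,0],"grip":-1},{"translation":[20,8,40],"twist":[0,0,0],"grip":-1},{"translation":[10,5,40],"twist":[0,0,0],"grip":-1},{"translation":[5,0,40],"twist":[0,0,0],"grip":-1},{"translation":[0,0,25],"twist":[0,0,0],"grip":-1},{"translation":[0,0,0],"twist":[0,0,0],"grip":-1},{"translation":[0,0,0],"twist":[0,0,0],"grip":-1},{"translation":[0,0,0],"twist":[0,0,0],"grip":-1}]' 20 >/dev/null;  python3 go.py .4748 -.3069 .06 -83.7 0
```

```text
TIP t 36.9 pos [ 0.3912 -0.2754  0.4251] ypsi -87.03 z [-0.032 -0.019 -0.999] F [-0.7 -0.4 -0.4] op 0.0004 q [-0.69 -0.17  1.41 -0.04  1.91  0.81]
shift [ 89.2  31.8 222.9]
twist [ 0.017  0.033 -0.058] shift after twist [ 79.6  40.5 225.1]
TIP t 37.9 pos [ 0.4738 -0.3051  0.2063] ypsi -85.17 z [ 0.04  -0.011 -0.999] F [ 0.1 -0.1  0.4] op 0.0006 q [-0.67 -0.    1.65  0.02  1.45  0.81]
shift [ -4.9  -0.3 146.3]
twist [ 0.015 -0.039 -0.025] shift after twist [  0.8   1.9 146.3]
```

```bash
python3 -m pendant '[{"translation":[0,1,0],"twist":[0.015,-0.039,-0.025],"grip":-1},{"translation":[0,0,20],"twist":[0,0,0],"grip":-1},{"translation":[-2,0,20],"twist":[0,0,0],"grip":-1},{"translation":[-2,0,20],"twist":[0,0,0],"grip":-1},{"translation":[-2,0,20],"twist":[0,0,0],"grip":-1},{"translation":[-2,0,15],"twist":[0,0,0],"grip":-1},{"translation":[-2,0,5],"twist":[0,0,0],"grip":-1},{"translation":[0,0,0],"twist":[0,0,0],"grip":-1},{"translation":[0,0,0],"twist":[0,0,0],"grip":-1},{"translation":[0,0,0],"twist":[0,0,0],"grip":-1}]' 20 >/dev/null;  python3 go.py .4748 -.3069 .06 -83.7 0
```

```text
TIP t 38.9 pos [ 0.4757 -0.3182  0.1277] ypsi -83.91 z [ 0.031 -0.022 -0.999] F [-0.5 -0.   0.3] op 0.0005 q [-0.68  0.08  1.71  0.    1.31  0.78]
shift [ -1.6 -13.   67.4]
twist [ 0.025 -0.028 -0.003] shift after twist [  0.4 -11.3  67.7]
```

```bash
python3 -m pendant '[{"translation":[-1,-11,0],"twist":[0.025,-0.028,-0.003],"grip":-1},{"translation":[0,0,0],"twist":[0,0,0],"grip":-1},{"translation":[0,0,10],"twist":[0,0,0],"grip":-1},{"translation":[0,0,10],"twist":[0,0,0],"grip":-1},{"translation":[0,0,10],"twist":[0,0,0],"grip":-1},{"translation":[0,0,10],"twist":[0,0,0],"grip":-1},{"translation":[0,0,0],"twist":[0,0,0],"grip":-1},{"translation":[0,0,0],"twist":[0,0,0],"grip":-1},{"translation":[0,0,0],"twist":[0,0,0],"grip":-1},{"translation":[0,0,0],"twist":[0,0,0],"grip":-1}]' 20 >/dev/null;  python3 go.py .4748 -.3069 .06 -83.7 0
```

```text
TIP t 39.9 pos [ 0.4755 -0.3096  0.0855] ypsi -83.74 z [ 0.004 -0.003 -1.   ] F [ 1.2 -0.5  0.2] op 0.0004 q [-0.67  0.14  1.73  0.    1.27  0.79]
shift [-0.5 -2.8 25.5]
twist [ 0.003 -0.003 -0.001] shift after twist [-0.4 -2.7 25.5]
```

Next, down the remaining 24 mm and check before pushing.

```bash
python3 -m pendant '[{"translation":[0,-2,8],"twist":[0.003,-0.003,0],"grip":-1},{"translation":[0,0,8],"twist":[0,0,0],"grip":-1},{"translation":[0,0,7],"twist":[0,0,0],"grip":-1},{"translation":[0,0,0],"twist":[0,0,0],"grip":-1},{"translation":[0,0,0],"twist":[0,0,0],"grip":-1},{"translation":[8,0,0],"twist":[0,0,0],"grip":-1},{"translation":[8,0,0],"twist":[0,0,0],"grip":-1},{"translation":[6,0,0],"twist":[0,0,0],"grip":-1},{"translation":[0,0,0],"twist":[0,0,0],"grip":-1},{"translation":[0,0,0],"twist":[0,0,0],"grip":-1}]' 20;  python3 go.py .5107 -.3041 .06 -83.7 0
```

```text
t: 40.9
tool_pos: [0.4887, -0.3149, 0.0247]
orientation: [3.125, 0.166, -0.03]
force: [-0.7, 0.4, -0.0]
opening: 0.0005
TIP t 40.9 pos [ 0.4894 -0.3144  0.0617] ypsi -83.9 z [-0.018 -0.013 -1.   ] F [-0.7  0.4 -0. ] op 0.0005 q [-0.65  0.22  1.69 -0.02  1.24  0.83]
shift [22.3 -8.   1.2]
twist [ 0.011  0.02  -0.004] shift after twist [22.3 -7.9  1.7]
```

```bash
python3 -m pendant '[{"translation":[0,-8,0],"twist":[0.011,0.02,-0.004],"grip":-1},{"translation":[4,-1,0],"twist":[0,0,0],"grip":-1},{"translation":[4,-1,0],"twist":[0,0,0],"grip":-1},{"translation":[4,-1,0],"twist":[0,0,0],"grip":-1},{"translation":[4,-1,0],"twist":[0,0,0],"grip":-1},{"translation":[3,0,0],"twist":[0,0,0],"grip":-1},{"translation":[0,0,0],"twist":[0,0,0],"grip":-1},{"translation":[0,0,0],"twist":[0,0,0],"grip":-1},{"translation":[0,0,0],"twist":[0,0,0],"grip":-1},{"translation":[0,0,0],"twist":[0,0,0],"grip":-1}]' 20;  python3 go.py .5107 -.3041 .06 -83.7 0
```

```text
t: 41.9
tool_pos: [0.4992, -0.3109, 0.025]
orientation: [3.121, 0.169, -0.017]
force: [-1.9, -4.7, -2.0]
opening: 0.0004
TIP t 41.9 pos [ 0.4996 -0.3103  0.062 ] ypsi -83.78 z [-0.01  -0.016 -1.   ] F [-1.9 -4.7 -2. ] op 0.0004 q [-0.63  0.23  1.68 -0.02  1.24  0.84]
shift [11.7 -5.   1.7]
twist [ 0.015  0.012 -0.002] shift after twist [11.7 -4.9  2. ]
```

```bash
python3 -m pendant '[{"translation":[4,2,0],"twist":[0,0,0],"grip":-1},{"translation":[4,0,0],"twist":[0,0,0],"grip":-1},{"translation":[4,0,0],"twist":[0,0,0],"grip":-1},{"translation":[3,0,0],"twist":[0,0,0],"grip":-1},{"translation":[3,0,0],"twist":[0,0,0],"grip":-1},{"translation":[0,0,0],"twist":[0,0,0],"grip":-1},{"translation":[0,0,0],"twist":[0,0,0],"grip":-1},{"translation":[0,0,0],"twist":[0,0,0],"grip":-1},{"translation":[0,0,0],"twist":[0,0,0],"grip":-1},{"translation":[0,0,0],"twist":[0,0,0],"grip":-1}]' 20;  python3 go.py .5107 -.3041 .06 -83.7 0
cat > gauge.py <<'E'
from box import *
import sys
for c in('wrist','top','scene'):
    n=c+sys.argv[1]; p,d,k=snap(c,n); T=k[3]; k=k[:3]; B=tobox(world(d,k,T)); bx=130-B[...,0]; by=B[...,1]; hz=B[...,2]+105
    m=(d>0)&(np.hypot(bx+51.2,by+111.2)<34)&(hz>76)&(hz<90)&(p.max(-1)<110); print(c,m.sum())
    if m.sum()>8: print(' bar',cv2.minAreaRect(np.c_[bx[m],by[m]].astype(np.float32)),bx[m].mean().round(1),by[m].mean().round(1))
E
python3 gauge.py 12
```

```text
t: 42.9
tool_pos: [0.5054, -0.3122, 0.0254]
orientation: [3.123, 0.169, -0.056]
force: [-4.7, -2.7, 0.4]
opening: 0.0007
TIP t 42.9 pos [ 0.5067 -0.3116  0.0623] ypsi -83.78 z [-0.035 -0.016 -0.999] F [-4.7 -2.7  0.4] op 0.0007 q [-0.62  0.26  1.63 -0.03  1.26  0.86]
shift [ 4.8 -7.   2.1]
twist [ 0.012  0.036 -0.002] shift after twist [ 4.8 -7.   2.3]
wrist 2440
 bar ((-50.222312927246094, -112.45753479003906), (59.53997039794922, 14.295846939086914), 88.80912780761719) -48.9 -111.3
top 1
scene 0
```

Bar is now ~3° from zero. Push a bit more against the stop.

```bash
python3 -m pendant '[{"translation":[3,-1,0],"twist":[0.012,0.036,0],"grip":-1},{"translation":[4,0,0],"twist":[0,0,0],"grip":-1},{"translation":[4,0,0],"twist":[0,0,0],"grip":-1},{"translation":[4,0,0],"twist":[0,0,0],"grip":-1},{"translation":[4,0,0],"twist":[0,0,0],"grip":-1},{"translation":[4,0,0],"twist":[0,0,0],"grip":-1},{"translation":[4,0,0],"twist":[0,0,0],"grip":-1},{"translation":[4,0,0],"twist":[0,0,0],"grip":-1},{"translation":[4,0,0],"twist":[0,0,0],"grip":-1},{"translation":[4,0,0],"twist":[0,0,0],"grip":-1}]' 20;  python3 go.py .5107 -.3041 .06 -83.7 0
python3 gauge.py 13
```

```text
t: 44.05
tool_pos: [0.504, -0.3107, 0.0251]
orientation: [-3.124, -0.163, 0.117]
force: [-25.8, -1.5, 16.1]
opening: 0.0003
TIP t 44.05 pos [ 0.5068 -0.3109  0.062 ] ypsi -84.06 z [-0.075  0.007 -0.997] F [-25.8  -1.5  16.1] op 0.0003 q [-0.61  0.31  1.58 -0.04  1.32  0.86]
shift [ 4.8 -6.4  1.8]
twist [-0.015  0.074 -0.006] shift after twist [ 4.7 -6.4  2. ]
wrist 2401
 bar ((-50.18701171875, -112.16047668457031), (13.477458000183105, 59.99472427368164), 0.29648029804229736) -48.5 -111.2
top 0
scene 0
```

Firm at the stop (26 N). Back off, lift away, and look.

```bash
python3 -m pendant '[{"translation":[-8,2,0],"twist":[0,0,0],"grip":-1},{"translation":[-8,0,0],"twist":[0,0.05,0],"grip":-1},{"translation":[-5,0,0],"twist":[0,0.02,0],"grip":-1},{"translation":[0,0,-15],"twist":[0,0,0],"grip":-1},{"translation":[0,0,-30],"twist":[0,0,0],"grip":-1},{"translation":[0,0,-40],"twist":[0,0,0],"grip":-1},{"translation":[-10,0,-45],"twist":[0,0,0],"grip":-1},{"translation":[-20,0,-45],"twist":[0,0,0],"grip":-1},{"translation":[-20,0,-45],"twist":[0,0,0],"grip":-1},{"translation":[-20,0,-45],"twist":[0,0,0],"grip":-1}]' 20
python3 -m pendant '[{"translation":[-10,0,-40],"twist":[0,0,0],"grip":-1},{"translation":[0,0,-20],"twist":[0,0,0],"grip":-1},{"translation":[0,0,0],"twist":[0,0,0],"grip":-1},{"translation":[0,0,0],"twist":[0,0,0],"grip":-1},{"translation":[0,0,0],"twist":[0,0,0],"grip":-1},{"translation":[0,0,0],"twist":[0,0,0],"grip":-1},{"translation":[0,0,0],"twist":[0,0,0],"grip":-1},{"translation":[0,0,0],"twist":[0,0,0],"grip":-1},{"translation":[0,0,0],"twist":[0,0,0],"grip":-1},{"translation":[0,0,0],"twist":[0,0,0],"grip":-1}]' 20
python3 gauge.py 14; python3 lid.py s14
python3 - <<'E'
from box import *
C=[]
for n in('wrist14','top14'):
    p,d,k,T=ld(n); B=tobox(world(d,k,T)); bx=130-B[...,0]; by=B[...,1]; hz=B[...,2]+105
    m=(d>0)&(np.hypot(bx+51.2,by+111.2)<55)&(hz>44)&(hz<90); f=m&(hz<56)
    if f.any(): print(n,' face',cv2.minAreaRect(np.c_[bx[f],by[f]].astype(np.float32))[1:])
    b=(d>0)&(np.hypot(bx+51.2,by+111.2)<34)&(hz>76)&(hz<90)
    if b.any(): print(n,'bar all',b.sum(),cv2.minAreaRect(np.c_[bx[b],by[b]].astype(np.float32)))
    v,u=np.nonzero(m); C.append(cv2.resize(p[max(v.min()-5,0):v.max()+5,max(u.min()-5,0):u.max()+5,::-1],(400,400),interpolation=cv2.INTER_CUBIC))
cv2.imwrite('pics/g14.png',np.hstack(C))
p,d,k,T=ld('scene14'); W=world(d,k,T); m=(d>0)&(W[...,2]>.017)&(W[...,2]<.035)&(W[...,0]>.43)&(W[...,0]<.51)&(W[...,1]>.1)&(W[...,1]<.36)
Q=W[m]; print('pump',Q.mean(0).round(3),np.median(Q[:,2]).round(4))
for n0,n1 in(('top0','top14'),): 
    a=ld(n0)[0].astype(int);b=ld(n1)[0].astype(int); D=(abs(a-b).max(-1)>60).astype(np.uint8); D=cv2.morphologyEx(D,cv2.MORPH_OPEN,np.ones((3,3))); nn,_,st,ce=cv2.connectedComponentsWithStats(D); print('changed',[(c.round().astype(int).tolist(),int(s[4])) for c,s in zip(ce[1:],st[1:]) if s[4]>12])
E
```

```text
t: 45.2
tool_pos: [0.4159, -0.3199, 0.2969]
orientation: [-3.112, -0.167, 0.011]
force: [1.0, -0.5, 0.1]
opening: 0.0008
t: 46.2
tool_pos: [0.4071, -0.3209, 0.3673]
orientation: [-3.118, -0.169, 0.002]
force: [0.0, -0.0, 0.5]
opening: 0.0007
wrist 259
 bar ((-51.218421936035156, -112.40219116210938), (12.026508331298828, 57.27538299560547), 2.2277255058288574) -51.7 -108.9
top 45
 bar ((-51.618003845214844, -110.76546478271484), (12.087162017822266, 58.94913864135742), 2.235297203063965) -51.8 -107.8
scene 0
3672 lid angle top-surface median 1.214
960 lid angle top-surface median 1.335
140 0  | 150 0  | 160 0  | 170 0  | 180 0  | 190 0  | wrist14  face ((84.12786865234375, 83.71028137207031), 2.044431447982788)
wrist14 bar all 332 ((-51.38792037963867, -111.5271987915039), (12.06017780303955, 59.08949661254883), 1.7114568948745728)
top14  face ((83.97090911865234, 87.5075454711914), 2.089125394821167)
top14 bar all 55 ((-51.618003845214844, -110.76546478271484), (12.087162017822266, 58.94913864135742), 2.235297203063965)
pump [0.478 0.229 0.024] 0.024
changed [([352, 138], 15), ([319, 140], 131), ([282, 142], 84), ([252, 145], 15), ([263, 144], 27), ([358, 208], 2079), ([303, 153], 687), ([310, 175], 85), ([304, 182], 22), ([309, 194], 87), ([411, 192], 66), ([324, 193], 21), ([336, 194], 71), ([289, 201], 63), ([183, 206], 135), ([206, 206], 117), ([276, 217], 305), ([318, 213], 59), ([310, 218], 21), ([406, 226], 133), ([437, 237], 535), ([458, 230], 99), ([395, 237], 114), ([447, 257], 465), ([400, 282], 942), ([339, 268], 26), ([324, 275], 99), ([56, 310], 2147), ([96, 291], 76), ([6, 293], 86), ([289, 312], 304), ([334, 298], 54), ([111, 297], 67), ([14, 319], 192), ([21, 322], 15), ([28, 326], 31), ([276, 345], 190), ([131, 358], 765), ([28, 360], 436), ([190, 362], 110), ([172, 362], 61), ([255, 374], 841), ([11, 369], 82), ([47, 370], 61), ([203, 373], 68), ([174, 379], 227)]
```

View pics/g14.png

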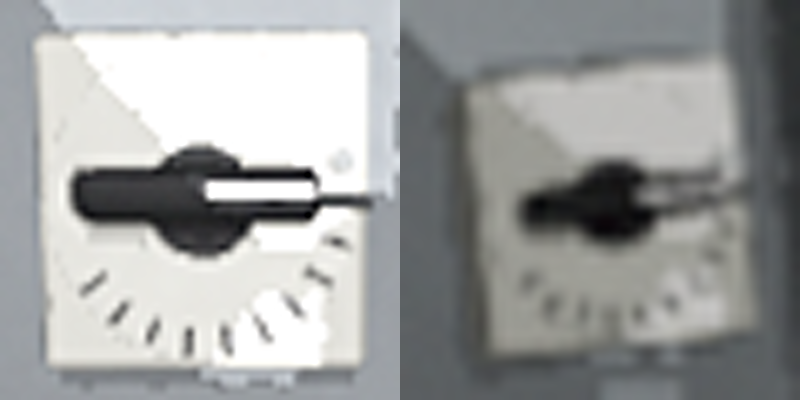

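The bar is at 1.7–2.2° against the gauge's own 2.0°, so the pointer sits on zero. The pump is on the mat, and the lid stands at about 1.33 rad. The arm is clear, so I'm handing in.

```bash
python3 -c "
from plant import robot
print(robot.close_job())"
```

```text
the job is handed in; nothing more can be done
None
```

I completed all three steps and handed the job in at about 46 s of the 72 s allowed; handing in returns no verdict.

- **Pump:** the aluminium solder pump lies flat on the near strip of the blue mat. Its top is at z 0.024 m, and a later scene view showed it had not moved.
- **Lid and paddle:** I hooked the paddle lip and measured the lid at 0.10 rad with the paddle up. The hook slipped free at 0.40 rad, so I pushed the lid the rest of the way from underneath. It stands unaided at about 1.33 rad.
- **Pointer:** I pushed it onto its stop with about 26 N. The bar reads 1.7–2.2° against the gauge's own 2.0°, so it is within about 0.01 rad of zero.

**Checks that failed or disagreed:**
- **First grasps:** my first two grasps of the pump closed on air. The cameras showed the real fingertips about 37 mm short of the reported TCP, and I corrected for this from then on.
- **Lid reading:** in the last scene view one side of the lid read 1.21 rad and the other 1.335. I put this down to the arm in the view. Both are above 1.05.
- **Paddle:** I did not measure its return to flush. It has been untouched since the hook slipped out.
- **Bystanders:** I did not measure them one by one. The before-and-after comparison was cluttered by the arm, its shadow and the raised lid, and it also showed small changes near the jar and driver that I took to be arm shadow. The tool stayed clear of them all.

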